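# Cross-stack the coin slats under the pedal-lift cover

### The job

Press the pedal of the coin case down to raise its dust cover, then stack all the loose oak coin slats on the cork pad like a log cabin: squarely, two to a layer, one near each of two opposite edges of the pad, the bottom two running from the pedal end to the hinge end, every layer crosswise to the one below, and an odd last slat alone on top near one edge. With the stack complete, ease the pedal slowly back up so that the cover comes down gently and shuts fully over it. Move the cover by its pedal only, never with the gripper on the cover itself, and leave the other things on the shelf where they are.

Things in the scene. Friction and masses are not known exactly. Their poses are not given: they have to be found in the camera images.
- pad (a point): Centre of the top of the square cork pad (126 mm a side) on the coin case's flat oak plinth (280 mm front to back, from 95 in front of the pad's centre to 185 behind; 210 wide, 25 high, no walls; fixed). The pad's top is 31 mm above the table. x and y run along the pad's sides, x from the pedal end towards the hinge, z up.
- cover: Light tin dust cover with a clear top, open below, 264 x 199 mm, 80 high, 73 free inside. Origin on its stiff brass hinge pin, 175 mm along +x from the pad's centre, 27 mm up. Axes as the pad's when shut; opens about +y, front edge rising and swinging back clear of the pad. Linked to the pedal: turns 5.5 times its angle, up to 1.92 rad, and stays where the pedal is left.
- pedal (a joint): Pedal angle (rad): 0 = pedal up, cover shut; 0.35 = pedal fully down, cover fully raised. No spring: the stiff pin holds it where it is left, so it is pressed down (about 12 N at the treadle) and lifted up again (about 10 N). The cover turns 5.5 times as fast, so a quick pedal slams it.
- treadle (a point): Centre of the treadle, the pedal's free end in front of the case: a bone-white lying cylinder, 26 mm diameter, 34 long along the case's y, on a 10 mm brass rod; press it from above, or pinch its two free flat ends from above. Pedal up: 105 mm from the pivot towards -x of the pad and 40 mm above it (62 above the table); fully down: 112 mm and 1.5 mm (23.5 above the table).
- pedal_pivot (a point): Pivot of the pedal lever, 55 mm towards -x from the pad's centre, 22 mm above the table, inside the plinth; axes as the pad's; the lever turns about its y axis.
- slat1: An oak coin slat, 120 mm long (x), 30 mm wide (y), 14 mm thick (z), about 35 g, with three small round felt dots on one broad face; origin at its centre. It starts lying flat on the table. All slats are alike and either broad face may be up; 4 to 6 are there, absent ones read None.
- slat2: An oak coin slat, 120 mm long (x), 30 mm wide (y), 14 mm thick (z), about 35 g, with three small round felt dots on one broad face; origin at its centre. It starts lying flat on the table. All slats are alike and either broad face may be up; 4 to 6 are there, absent ones read None.
- slat3: An oak coin slat, 120 mm long (x), 30 mm wide (y), 14 mm thick (z), about 35 g, with three small round felt dots on one broad face; origin at its centre. It starts lying flat on the table. All slats are alike and either broad face may be up; 4 to 6 are there, absent ones read None.
- slat4: An oak coin slat, 120 mm long (x), 30 mm wide (y), 14 mm thick (z), about 35 g, with three small round felt dots on one broad face; origin at its centre. It starts lying flat on the table. All slats are alike and either broad face may be up; 4 to 6 are there, absent ones read None.
- slat5: An oak coin slat, 120 mm long (x), 30 mm wide (y), 14 mm thick (z), about 35 g, with three small round felt dots on one broad face; origin at its centre. It starts lying flat on the table. All slats are alike and either broad face may be up; 4 to 6 are there, absent ones read None.
- slat6: An oak coin slat, 120 mm long (x), 30 mm wide (y), 14 mm thick (z), about 35 g, with three small round felt dots on one broad face; origin at its centre. It starts lying flat on the table. All slats are alike and either broad face may be up; 4 to 6 are there, absent ones read None.
- dish: Bystander: silver-plated coin dish, 96 mm across, 22 mm high; origin at the centre of its underside.
- loupe: Bystander: black bakelite loupe, 52 mm across, 50 mm high; origin at the centre of its underside.
- quartz: Bystander: smoky quartz paperweight, 80 mm across, 50 mm high; origin at the centre of its underside.
- tweezer_stand: Bystander: brass tweezer stand with bone post, 50 x 70 mm, 64 mm high; origin at the centre of its underside.
- dust_brush: Bystander: dusting brush lying on the table, 140 mm long; origin at the centre of its underside.
- coin_roll_tin: Bystander: round brass tin, 58 mm across, 44 mm high; origin at the centre of its underside.
Not all that is in view belongs to the job. Leave any green, red or turquoise look-alike of the slat4 alone.

How it is judged:
By the outcome, as a careful person would: the job done as asked, in the order asked, and still so for the second after the job is handed in, with the robot touching nothing.
Of slat1, slat2, slat3, slat4, slat5, slat6 only 4 to 6 are there at a start; the rules pass over those that are not, and their reading is None.
At some moment in a run one of slat1, slat2, slat3, slat4, slat5, slat6 may be knocked a few centimetres aside while the robot is not near it.
Once in a run the grip may slacken for a moment while it holds something.
It also fails if it takes over 210 s, if anything falls off the work surface, if the arm or the gripper's body presses on something with over 40 N, if the wrist force passes 120 N, or if a joint passes its speed limit or range.

### The arm

A 6-joint arm with a two-finger parallel gripper is mounted at the origin on the work surface. World frame = base frame: x ahead of the robot, y to its left, z up, the work surface at z = 0. Lengths are in mm, angles in rad, forces in N, time in s.
With the tool pointing down it reaches from about 275 to 750 mm from the base axis. Payload 10.2 kg.
Tool frame: the origin (TCP) lies at the very end of the fingers, on their centre line; the grasp point (between the pads) lies 19 mm behind it; z points along the fingers, y is the line along which they close (so a half turn about z gives the same grasp; the last joint's range is limited). The gripper opens to 85 mm and grips with 20 to 120 N. Pads are 22 mm wide; open, the fingers measure 114 mm over their backs; the gripper's body (76 mm by 85 mm) begins 54 mm behind the grasp point. The pads swing forward as they close: fully open they stand 13 mm farther back than shut.
Start: joints at [0.933, 0.313, 1.498, -0, 1.331, -0.223], TCP at [211.592, 480.479, 231.294] pointing down, gripper open.
Joint ranges: [-2.94, 2.94], [-0.97, 2.17], [0.19, 2.56], [-1.23, 4.37], [0.02, 3.11], [-2.88, 2.88]. Speed limits (rad/s): [2.39, 2.39, 3.01, 3.14, 3.14, 3.14].

### API

Orientations are given as a unit quaternion [w, x, y, z].
In Python, from rig import * gives the robot as it stands. The module is installed in compiled form; this text tells all that it offers.
- The arm moves only by the shell command python3 -m crank 'ROWS' [FORCE]. ROWS is JSON, a list that holds one entry, the list of rows, each a list of 7 numbers: the shift along the tool's x, y, z in units of 25 mm (1.0 is 25 mm), then the turn, a rotation vector about the tool's x, y, z in units of 8 degrees (1.0 is 8 degrees), then the finger opening in mm, from 0 to 85.4. A call has exactly 8 rows; each row shifts and turns the commanded pose from where the row before left it, along the tool's axes as they then stand; what a row does not reach is not made up. A row lasts 1/10 s, in which the tool goes at most 50 mm and 8.59 degrees, less where a joint would pass 70% of its speed; a pose out of reach is approached as far as the arm can. A call is refused whole if a number of a shift passes 1 or a number of a turn 1, either way. A call with a gripper value outside its range is refused whole. The fingers move at their own pace and stop on an object; FORCE is the grip in N (left out, the last holds). Time passes only in rows, so rows that do not move let the fingers close, or fill a call up. It gives the time, the measured TCP pose, the force, the opening and the grip force at its end, in the units of the state.
- sense(): the state, without advancing time (a new reading comes with each control period).
- capture(name): name is "scene" or "side" or "wrist"; returns the picture (420x560x3 uint8, blue, green, red); there is no depth.
- camera_model(name): a dict with "fx", "fy", "cx", "cy" (pixels), "world_from_camera" (4x4, takes a point from camera to world coordinates); the wrist camera has in their place "T_tool_cam" (4x4, takes a point from camera to tool coordinates, whose origin is the TCP and whose axes are the flange's). Camera axes: x right, y up, looking along -z (the intrinsics and any distortion apply to the point x, -y, -z); pixel columns grow to the right and rows downward; lengths in mm; the calibration is good to about 2 mm. A picture is of the moment at which its call begins: read the wrist's pose just before it. camera_model takes no time and is no camera call.
- finish_job(): hands the job in; it is judged then, once.
The state is a dict: "time_s": time; "joints": joint angles; "dq": joint speeds; "tau": joint torques, N m; "eef_pos": TCP position; "ee_rot": TCP orientation; "force": force on the tool from outside, world axes, zero at the start; "wrist_torque": the same for the moment, N m; "grip_width": opening from 0.0 (shut) to 1.0 (fully open); "grip_force": force on a finger pad.
Only numpy, scipy, OpenCV 4.12 (cv2) and the standard library are available. Lean on these libraries where they do the work, as an engineer would, in place of code of your own. Each camera call takes 0.05 s, during which the arm holds its last target. There are 200 camera calls.

## Working session

There is one attempt and no reset: what is moved stays moved. The work goes in short steps, Python scripts to look and compute and a shell command to move; the robot and the scene stay as the last step left them, time stands still between calls to the robot, and variables do not carry over. Pictures are saved under pics/ and viewed, at most 14 in all, crops included, and the job is handed in when it is done.

```bash
mkdir -p pics; python3 - <<'E'
from rig import *
import cv2,numpy as np
for n in ("scene","side","wrist"):
    s=sense(); cv2.imwrite(f"pics/{n}0.png",capture(n))
    m=camera_model(n); print(n,{k:(np.round(v,3).tolist()) for k,v in m.items()})
print(s)
E
```

```text
scene {'fx': 425.642, 'fy': 425.642, 'cx': 284.867, 'cy': 208.209, 'world_from_camera': [[0.324, -0.682, 0.655, 1427.42], [0.946, 0.247, -0.211, -290.051], [-0.018, 0.688, 0.725, 1055.14], [0.0, 0.0, 0.0, 1.0]]}
side {'fx': 404.587, 'fy': 404.587, 'cx': 278.636, 'cy': 201.941, 'world_from_camera': [[0.839, 0.386, -0.385, 119.627], [-0.544, 0.614, -0.571, -653.671], [0.016, 0.688, 0.725, 860.17], [0.0, 0.0, 0.0, 1.0]]}
wrist {'fx': 355.113, 'fy': 355.113, 'cx': 282.099, 'cy': 214.33, 'T_tool_cam': [[-0.0, 0.956, 0.293, 76.395], [1.0, 0.001, -0.001, -1.102], [-0.001, 0.293, -0.956, -142.414], [0.0, 0.0, 0.0, 1.0]]}
{'time_s': 0.1, 'joints': array([ 9.32598592e-01,  3.13398869e-01,  1.49834235e+00, -2.45288381e-06,
        1.33099025e+00, -2.23410047e-01]), 'dq': array([ 1.25984855e-04, -2.52927409e-03, -2.97881779e-03, -8.55279694e-04,
        4.58232690e-05,  2.15418533e-04]), 'tau': array([ 2.03474039e-03, -4.12898254e+01, -2.60141551e+01, -2.09291593e-04,
        3.06674672e-03,  6.35084007e-05]), 'eef_pos': array([211.45464884, 480.29226827, 230.79689445]), 'ee_rot': array([-2.36703049e-04,  2.05909975e-01,  9.78570773e-01, -5.17878444e-04]), 'force': array([0.18380587, 0.47050945, 0.47338081]), 'wrist_torque': array([ 0.00159124,  0.05781172, -0.03555667]), 'grip_force': 0.0, 'grip_width': 0.9985929244409384}
```

View pics/scene0.png

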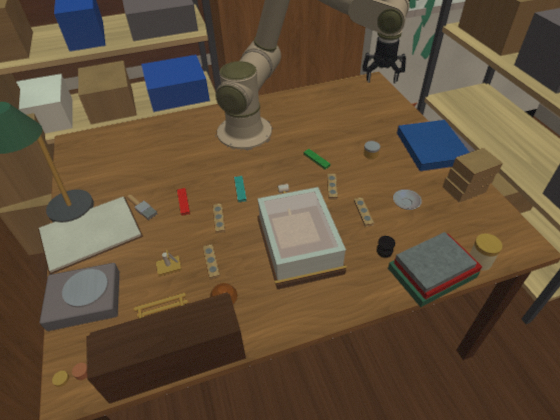

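View pics/side0.png

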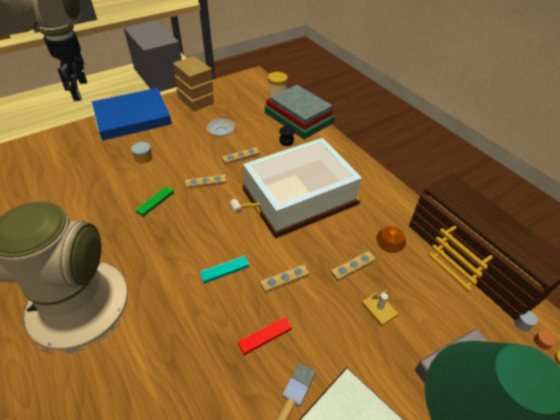

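The scene shows the case at (300,230), with its treadle at (283,187). Four dotted slats lie at (332,185), (363,211), (218,217) and (210,260). The green, red and turquoise pieces are look-alikes. The side view shows the same four slats, so I'll measure those next.

```bash
cat > h.py <<'E'
from rig import *
import cv2,numpy as np
from scipy.spatial.transform import Rotation as R
def pose():
    s=sense(); q=s['ee_rot']; return s,s['eef_pos'],R.from_quat(np.r_[q[1:],q[0]]).as_matrix()
def cam(n,s=None):
    m=camera_model(n)
    if n=='wrist':
        _,p,r=pose(); T=np.eye(4); T[:3,:3]=r; T[:3,3]=p; W=T@np.array(m['T_tool_cam'])
    else: W=np.array(m['world_from_camera'])
    return m,W
def ray(c,uv):
    m,W=c; uv=np.atleast_2d(np.float64(uv))
    d=np.c_[(uv[:,0]-m['cx'])/m['fx'],-(uv[:,1]-m['cy'])/m['fy'],-np.ones(len(uv))]@W[:3,:3].T
    return W[:3,3],d
def onplane(c,uv,z):
    o,d=ray(c,uv); return o+d*((z-o[2])/d[:,2:])
def proj(c,P):
    m,W=c; X=(np.atleast_2d(P)-W[:3,3])@W[:3,:3]
    return np.c_[m['cx']+m['fx']*X[:,0]/-X[:,2],m['cy']-m['fy']*X[:,1]/-X[:,2]]
def tri(a,ua,b,ub):
    o1,d1=ray(a,ua);o2,d2=ray(b,ub);d1=d1[0];d2=d2[0]
    t=np.linalg.lstsq(np.c_[d1,-d2],o2-o1,rcond=None)[0]
    p,q=o1+d1*t[0],o2+d2*t[1]; return (p+q)/2,np.linalg.norm(p-q)
def slats(img,c,z=14):
    """pale oak blobs (dots filled) -> rectangles on plane z"""
    h=cv2.cvtColor(img,cv2.COLOR_BGR2HSV)
    m=cv2.inRange(h,(14,30,135),(30,130,255)) 
    m=cv2.morphologyEx(m,cv2.MORPH_CLOSE,np.ones((3,3)))
    out=[]
    for k in cv2.findContours(m,cv2.RETR_EXTERNAL,cv2.CHAIN_APPROX_NONE)[0]:
        if cv2.contourArea(k)<60: continue
        P=onplane(c,k[:,0],z)[:,:2].astype(np.float32)
        (x,y),(w,l),a=cv2.minAreaRect(P)
        if w>l: w,l,a=l,w,a+90
        out.append((x,y,l,w,(a-90+90)%180-90+0,k[:,0].mean(0)))
    return out
E
python3 - <<'E'
from h import *
for n in ("scene","side"):
    im=cv2.imread(f"pics/{n}0.png"); c=cam(n)
    h=cv2.cvtColor(im,cv2.COLOR_BGR2HSV)
    pts=[(332,178),(218,208),(214,268),(283,187),(300,190)] if n=="scene" else [(189,182),(305,271),(236,205)]
    print([h[y,x].tolist() for x,y in pts])
    for o in slats(im,c):
        if 60<o[2]<160 and o[3]<60: print(n,np.round(o[:5],1),np.round(o[5]))
s=cv2.imread("pics/scene0.png")[160:290,230:370]; d=cv2.imread("pics/side0.png")[130:240,215:375]
a=cv2.resize(s,None,fx=4,fy=4,interpolation=2); b=cv2.resize(d,None,fx=4,fy=4,interpolation=2)
cv2.imwrite("pics/c1.png",a); cv2.imwrite("pics/c2.png",b)
E
```

```text
[[60, 15, 100], [45, 21, 98], [48, 13, 97], [30, 23, 157], [27, 47, 142]]
scene [435.7 208.2 113.4  27.8 -20.1] [333. 184.]
[[22, 128, 180], [21, 143, 196], [31, 39, 216]]
side [1377.2 -174.8  102.7   42.    74.5] [510. 145.]
side [885.5 526.9  73.1  47.1  57.9] [274.  89.]
```

View pics/c1.png

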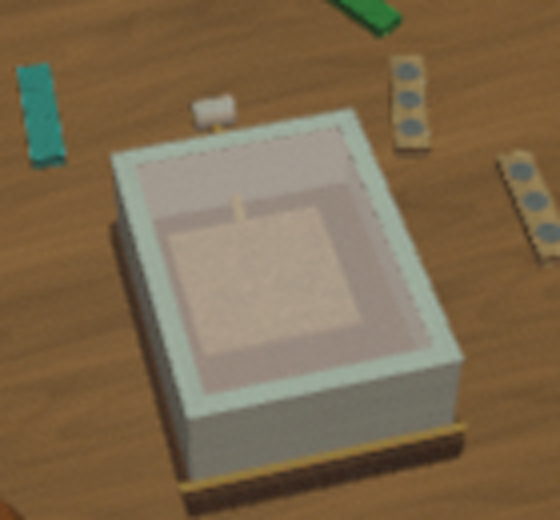

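View pics/c2.png

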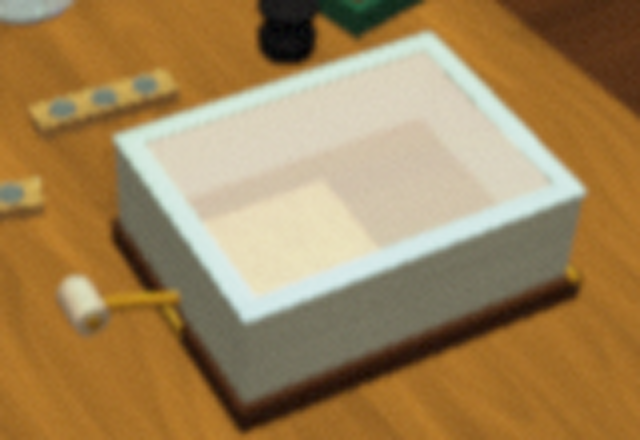

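Both crops show the cover rim as a clean quad. The treadle is at scene (283.5,188) and side (235.5,206), and the pad is visible through the clear top.

```bash
python3 - <<'E'
from h import *
S,D=cam("scene"),cam("side")
a=np.array([(258,198.75),(318,187.5),(345.5,249.5),(277.5,263.75)]); b=np.array([(276.7,210),(244.2,164.2),(322.5,138.5),(360.7,177.5)])
P=[]
for u,v in zip(a,b):
    p,e=tri(S,u,D,v); P.append(p); print(np.round(p),round(e,1))
P=np.array(P); print([round(np.linalg.norm(P[i]-P[i-1])) for i in range(4)])
print('treadle',tri(S,(283.5,188),D,(235.5,205.75)))
q=onplane(S,np.array([(271.75,218.75),(309.5,211.75),(319.5,239.5),(282,248.75)]),31); print(q.round(),q.mean(0),[round(np.linalg.norm(q[i]-q[i-1])) for i in range(4)])
im=cv2.imread("pics/scene0.png"); im2=cv2.imread("pics/side0.png")
for i,c,pts in ((im,S,[(332,182),(360,205),(218,213),(210,254)]),(im2,D,[(197,182),(234,157),(278,280),(346,267)])):
    h=cv2.cvtColor(i,cv2.COLOR_BGR2HSV)
    for x,y in pts:
        print(x,y,h[y-12:y+13:6,x-12:x+13:4].reshape(-1,3).tolist()[:14] if x in(218,278) else '')
E
```

```text
[501. -80. 105.] 0.4
[518. 116. 104.] 0.3
[778.  94. 104.] 1.0
[ 761. -101.  105.] 0.4
[261, 197, 261, 196]
treadle (array([437.85419982,  25.72802331,  60.20809258]), np.float64(0.8751739472571606))
[[532. -48.  31.]
 [545.  79.  31.]
 [665.  65.  31.]
 [660. -56.  31.]] [600.69055511  10.07147604  31.        ] [128, 127, 121, 121]
332 182 
360 205 
218 213 [[17, 146, 110], [17, 143, 114], [17, 142, 113], [16, 142, 113], [16, 142, 113], [16, 140, 115], [16, 142, 115], [16, 143, 114], [16, 144, 117], [20, 105, 131], [47, 24, 96], [17, 128, 128], [16, 142, 122], [16, 137, 117]]
210 254 
197 182 
234 157 
278 280 [[17, 198, 161], [17, 192, 170], [17, 194, 171], [17, 196, 164], [17, 199, 172], [17, 193, 168], [17, 184, 190], [17, 193, 157], [17, 193, 164], [17, 184, 165], [20, 151, 191], [26, 71, 151], [37, 39, 137], [20, 136, 202]]
346 267
```

```bash
cat >> h.py <<'E'
def slats(img,c,z=14,amin=60,lo=(19,20,60),hi=(110,175,255)):
    m=cv2.inRange(cv2.cvtColor(img,cv2.COLOR_BGR2HSV),lo,hi)
    out=[]
    for k in cv2.findContours(m,cv2.RETR_EXTERNAL,cv2.CHAIN_APPROX_NONE)[0]:
        if cv2.contourArea(k)<amin: continue
        P=onplane(c,k[:,0],z)[:,:2].astype(np.float32)
        (x,y),_,_=r=cv2.minAreaRect(P); b=cv2.boxPoints(r); e=[b[1]-b[0],b[2]-b[1]]; l=[np.linalg.norm(v) for v in e]
        v=e[int(np.argmax(l))]
        out.append((x,y,max(l),min(l),np.degrees(np.arctan2(v[1],v[0]))%180,*k[:,0].mean(0)))
    return [np.round(o,1) for o in out if 80<o[2]<150 and 15<o[3]<60]
def go(x,y,z,ydeg):
    """rows needed: turn (units, about tool z after levelling) then shift in the turned tool frame (units)"""
    s,p,r=pose(); cur=np.degrees(np.arctan2(r[1,1],r[0,1])); d=(ydeg-cur+90)%180-90
    print('j6',round(s['joints'][5],2),'end j6 either',round(s['joints'][5]-np.radians(d),2))
    a=np.radians(cur+d); Y=np.array([np.cos(a),np.sin(a),0]); Z=np.array([0,0,-1.]); X=np.cross(Y,Z)
    Rt=np.c_[X,Y,Z]; print('turn',np.round(np.degrees(R.from_matrix(r.T@Rt).as_rotvec())/8,2),'shift',np.round(Rt.T@(np.array([x,y,z])-p)/25,2))
E
python3 - <<'E'
from h import *
for n in ("scene","side"):
    for o in slats(cv2.imread(f"pics/{n}0.png"),cam(n)): print(n,o)
go(438,25.7,150,85.15)
E
```

```text
scene [ 720.8 -434.9  142.2   39.9   89.8  160.8  304.5]
scene [ 613.2 -269.5  120.2   30.7  177.7  210.6  260.7]
scene [ 446.9 -207.5  119.4   30.8  171.8  218.2  217.2]
scene [584.8 256.4 118.4  30.  172.1 363.  210.1]
scene [ 339.1 -105.1  139.    34.3  171.3  239.9  188.7]
scene [435.4 207.2 114.5  28.6 157.1 331.8 185.2]
scene [281.2 209.4 136.1  46.5  21.4 316.5 158.4]
side [ 443.4 -207.3  120.1   30.7  171.9  284.1  276.9]
side [ 330.4 -107.2  125.1   44.4  172.   223.8  268.9]
side [ 610.5 -268.9  119.5   31.8  177.8  352.8  264.4]
side [431.1 208.8 121.5  32.1 158.7 205.4 179.7]
side [581.1 258.2 120.7  32.9 171.3 240.5 154. ]
j6 -0.22 end j6 either -0.55
turn [-0.01 -0.   -2.36] shift [-10.57 -17.35   3.23]
```

```bash
python3 -m crank '[[[0,0,0,0,0,-0.8,85],[0,0,0,0,0,-0.8,85],[0,0,0,0,0,-0.76,85],[-0.5,-0.83,0.15,0,0,0,85],[-0.5,-0.83,0.15,0,0,0,85],[-0.5,-0.83,0.15,0,0,0,85],[-0.5,-0.83,0.15,0,0,0,85],[-0.5,-0.83,0.15,0,0,0,85]]]' 60 >/dev/null
python3 -m crank '[[[-0.5,-0.83,0.15,0,0,0,85],[-0.5,-0.83,0.15,0,0,0,85],[-0.5,-0.83,0.15,0,0,0,85],[-0.5,-0.83,0.15,0,0,0,85],[-0.5,-0.83,0.15,0,0,0,85],[-0.5,-0.83,0.15,0,0,0,85],[-0.5,-0.83,0.15,0,0,0,85],[-0.5,-0.83,0.15,0,0,0,85]]]' >/dev/null
python3 -m crank '[[[-0.5,-0.83,0.15,0,0,0,85],[-0.5,-0.83,0.15,0,0,0,85],[-0.5,-0.83,0.15,0,0,0,85],[-0.5,-0.83,0.15,0,0,0,85],[-0.5,-0.83,0.15,0,0,0,85],[-0.5,-0.83,0.15,0,0,0,85],[-0.5,-0.83,0.15,0,0,0,85],[-0.5,-0.83,0.15,0,0,0,85]]]'
python3 - <<'E'
from h import *
go(438,25.7,150,85.15)
c=cam('wrist'); im=capture('wrist'); cv2.imwrite('pics/w1.png',im); print(proj(c,(438,25.7,62)))
E
```

```text
time_s: 2.55
eef_pos: [436.3, 23.0, 152.3]
ee_rot: [-0.0, 0.043, 0.999, 0.0]
force: [0.3, 0.6, 0.5]
grip_width: 0.998
grip_force: 0.0
j6 -1.7 end j6 either -1.7
turn [ 0.   -0.   -0.01] shift [-0.06  0.11  0.09]
[[286.65910601 223.81417678]]
```

View pics/w1.png

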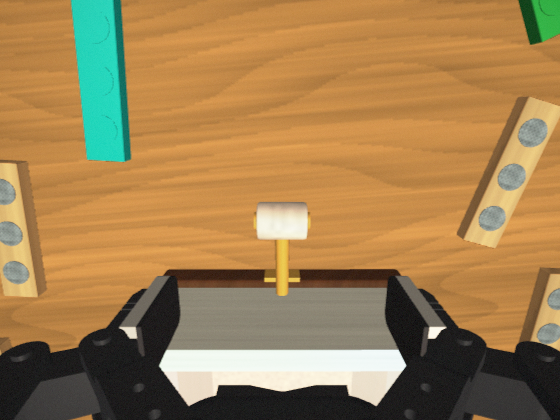

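The wrist view shows the treadle at (283,221), a few pixels from the prediction. The fingers straddle the centre line. I'll correct with this reading and pinch it.

```bash
python3 - <<'E'
from h import *
c=cam('wrist'); p=onplane(c,[(283,221)],62)[0]; print(p)
# plinth front edge top corners z=25, cover top front corners z=105
print(onplane(c,[(165,270),(401,270)],25), onplane(c,[(160,350),(407,350)],105))
go(p[0],p[1],43,85.15)
E
```

```text
[436.87835685  20.90156771  62.        ]
[[483.19075107 -81.75535468  25.        ]
 [500.27284622 114.12242808  25.        ]] [[501.48705927 -62.76015956 105.        ]
 [515.00690637  92.61518074 105.        ]]
j6 -1.7 end j6 either -1.71
turn [-0.01  0.   -0.02] shift [0.03 0.01 4.35]
```

```bash
python3 - <<'E'
from h import *
c=cam('wrist'); print(c[1].round(3)); print({k:c[0][k] for k in c[0] if k!='T_tool_cam'})
a=np.radians(-4.85); ex=np.array([np.cos(a),np.sin(a),0]); ey=np.array([-ex[1],ex[0],0]); o=np.array([599,10.5,0])
f=lambda x,y,z:o+x*ex+y*ey+np.array([0,0,z])
print(proj(c,[f(-95,-105,25),f(-95,105,25),f(-95,-105,0),f(-95,105,0),f(-88,-99,105),f(-88,99,105),(433,208,14),(445,-207,14),f(-160,0,62)]).round())
print(onplane(c,[(511,175.5)],14))
E
```

```text
[[ 8.70000e-02 -9.52000e-01 -2.92000e-01  3.61113e+02]
 [ 9.96000e-01  8.30000e-02  2.60000e-02  2.70640e+01]
 [-1.00000e-03 -2.93000e-01  9.56000e-01  2.94268e+02]
 [ 0.00000e+00  0.00000e+00  0.00000e+00  1.00000e+00]]
{'fx': 355.1131479353978, 'fy': 355.1131479353978, 'cx': 282.0985322187288, 'cy': 214.32950704740065}
[[163. 284.]
 [412. 283.]
 [171. 270.]
 [402. 270.]
 [132. 354.]
 [445. 353.]
 [515. 178.]
 [ 14. 235.]
 [288. 224.]]
[[430.29692708 204.27230164  14.        ]]
```

```bash
python3 -m crank '[[[0,0,0.73,0,0,0,60],[0,0,0.73,0,0,0,60],[0,0,0.73,0,0,0,60],[0,0,0.73,0,0,0,60],[0,0,0.73,0,0,0,60],[0,0,0.71,0,0,0,60],[0,0,0,0,0,0,60],[0,0,0,0,0,0,60]]]' 20
python3 -m crank '[[[0,0,0,0,0,0,20],[0,0,0,0,0,0,20],[0,0,0,0,0,0,20],[0,0,0,0,0,0,20],[0,0,0,0,0,0,20],[0,0,0,0,0,0,20],[0,0,0,0,0,0,20],[0,0,0,0,0,0,20]]]' 20
python3 - <<'E'
from h import *
s,p,r=pose(); print(s['force'],s['wrist_torque'],s['grip_force'],s['grip_width']*85.4)
cv2.imwrite('pics/w2.png',capture('wrist'))
E
```

```text
time_s: 3.4
eef_pos: [436.1, 24.0, 43.9]
ee_rot: [-0.0, 0.043, 0.999, 0.0]
force: [0.2, -0.1, 0.3]
grip_width: 0.702
grip_force: 0.0
time_s: 4.2
eef_pos: [436.4, 22.8, 44.5]
ee_rot: [0.001, 0.042, 0.999, -0.001]
force: [-3.8, -10.1, 6.1]
grip_width: 0.392
grip_force: 22.4
[ -3.75639548 -10.08482927   6.13227188] [-1.26279636  0.57359085  0.01981985] 22.403769493103027 33.51404362182699
```

View pics/w2.png

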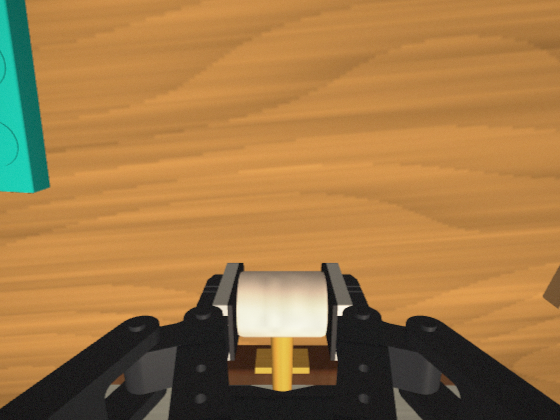

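The treadle is pinched: the opening reads 33.5 mm against its 34 mm length. Next I'll tighten the grip, correct the 1.2 mm side offset and press along the arc.

```bash
python3 -m crank '[[[0,-0.05,0,0,0,0,15],[0,0,0,0,0,0,15],[0,0,0,0,0,0,15],[0,0,0,0,0,0,15],[0.0135,0,0.047,0,0,0,15],[0.0135,0,0.047,0,0,0,15],[0.0135,0,0.047,0,0,0,15],[0.0135,0,0.047,0,0,0,15]]]' 80
python3 -m crank '[[[0.0135,0,0.047,0,0,0,15],[0.0135,0,0.047,0,0,0,15],[0.0135,0,0.047,0,0,0,15],[0.0135,0,0.047,0,0,0,15],[0.0135,0,0.047,0,0,0,15],[0.0135,0,0.047,0,0,0,15],[0.0135,0,0.047,0,0,0,15],[0.0135,0,0.047,0,0,0,15]]]'
python3 -m crank '[[[0.0135,0,0.047,0,0,0,15],[0.0135,0,0.047,0,0,0,15],[0.0135,0,0.047,0,0,0,15],[0.0135,0,0.047,0,0,0,15],[0.004,0,0.0435,0,0,0,15],[0.004,0,0.0435,0,0,0,15],[0.004,0,0.0435,0,0,0,15],[0.004,0,0.0435,0,0,0,15]]]'
```

```text
time_s: 5.05
eef_pos: [435.0, 22.7, 40.7]
ee_rot: [0.001, 0.042, 0.999, -0.0]
force: [-9.7, 0.7, 21.8]
grip_width: 0.385
grip_force: 81.5
time_s: 5.85
eef_pos: [432.4, 22.9, 31.1]
ee_rot: [0.001, 0.042, 0.999, -0.0]
force: [-8.2, 1.9, 16.2]
grip_width: 0.386
grip_force: 83.3
time_s: 6.65
eef_pos: [430.4, 23.1, 21.7]
ee_rot: [0.001, 0.042, 0.999, -0.0]
force: [-7.0, 0.1, 15.8]
grip_width: 0.382
grip_force: 84.9
```

```bash
python3 -m crank '[[[0.006,0,0.0435,0,0,0,15],[0.006,0,0.0435,0,0,0,15],[0.006,0,0.0435,0,0,0,15],[0.006,0,0.0435,0,0,0,15],[0.006,0,0.0435,0,0,0,15],[0.006,0,0.0435,0,0,0,15],[0.006,0,0.0435,0,0,0,15],[0.006,0,0.0435,0,0,0,15]]]'
python3 -m crank '[[[0.004,0,0.0435,0,0,0,15],[0.004,0,0.0435,0,0,0,15],[0.004,0,0.0435,0,0,0,15],[0.004,0,0.0435,0,0,0,15],[0.004,0,0.0435,0,0,0,15],[0.004,0,0.0435,0,0,0,15],[0,0,0.0435,0,0,0,15],[0,0,0,0,0,0,15]]]'
python3 - <<'E'
from h import *
s,p,r=pose(); print(s['force'],s['wrist_torque'],p)
cv2.imwrite('pics/side1.png',capture('side'));cv2.imwrite('pics/scene1.png',capture('scene'))
E
```

```text
time_s: 7.45
eef_pos: [429.4, 23.2, 12.9]
ee_rot: [0.001, 0.043, 0.999, -0.0]
force: [-4.3, 0.2, 10.3]
grip_width: 0.39
grip_force: 80.1
time_s: 8.25
eef_pos: [428.9, 23.3, 5.0]
ee_rot: [0.001, 0.043, 0.999, -0.0]
force: [-3.2, 0.5, 5.0]
grip_width: 0.388
grip_force: 80.4
[-3.24040051  0.46156725  4.95241883] [ 0.06111161 -0.25363355  0.01749387] [428.91922607  23.27210595   5.00987281]
```

View pics/side1.png

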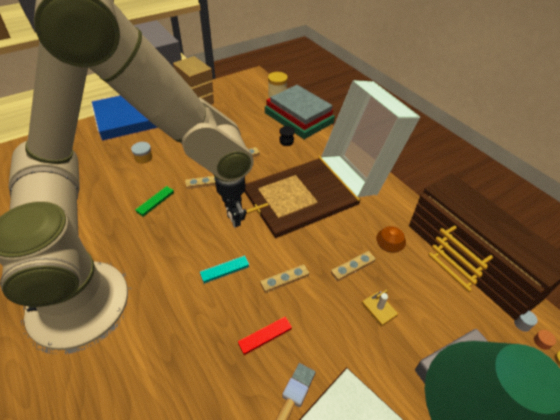

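The cover is raised past vertical and the pad is clear. A small extra press will show whether the pedal is at its stop.

```bash
python3 -m crank '[[[0,0,0.04,0,0,0,15],[0,0,0.04,0,0,0,15],[0,0,0,0,0,0,15],[0,0,0,0,0,0,15],[0,0,0,0,0,0,15],[0,0,0,0,0,0,15],[0,0,0,0,0,0,15],[0,0,0,0,0,0,15]]]'
python3 -m crank '[[[0,0,-0.06,0,0,0,40],[0,0,0,0,0,0,60],[0,0,0,0,0,0,70],[0,0,0,0,0,0,85],[0,0,0,0,0,0,85],[0,0,0,0,0,0,85],[0,0,0,0,0,0,85],[0,0,0,0,0,0,85]]]' 40
python3 -m crank '[[[0,0,-1,0,0,0,85],[0,0,-1,0,0,0,85],[0,0,-1,0,0,0,85],[0,0,-1,0,0,0,85],[0,0,-1,0,0,0,85],[0,0,-1,0,0,0,85],[0,0,-1,0,0,0,85],[0,0,-1,0,0,0,85]]]'
python3 - <<'E'
from h import *
c=cam('wrist'); cv2.imwrite('pics/w3.png',capture('wrist'))
for n in ("scene","side"):
    im=capture(n); cv2.imwrite(f'pics/{n}2.png',im)
    for o in slats(im,cam(n)): print(n,o)
go(545,25,205,85.15)
E
```

```text
time_s: 9.15
eef_pos: [428.9, 23.3, 3.6]
ee_rot: [0.001, 0.043, 0.999, -0.0]
force: [-7.6, 0.8, 17.2]
grip_width: 0.385
grip_force: 82.3
time_s: 9.95
eef_pos: [428.3, 23.4, 3.5]
ee_rot: [-0.0, 0.043, 0.999, 0.0]
force: [-0.3, 0.1, -0.2]
grip_width: 0.999
grip_force: 0.0
time_s: 10.75
eef_pos: [428.1, 23.4, 204.6]
ee_rot: [0.0, 0.043, 0.999, -0.0]
force: [0.1, 0.1, -0.5]
grip_width: 0.992
grip_force: 0.0
scene [ 720.8 -433.9  144.3   39.9   89.8  161.3  304.4]
scene [ 612.6 -269.5  121.3   30.7  177.7  210.7  260.6]
scene [ 447.6 -207.5  118.    31.2  171.8  218.3  217.1]
scene [584.8 256.4 118.4  29.9 171.9 363.2 210.2]
scene [ 339.1 -105.   138.9   34.3  172.1  240.   188.7]
scene [435.2 207.  114.7  28.  157.1 331.9 185. ]
scene [280.7 208.8 134.5  46.7  21.4 316.5 158.5]
side [ 443.9 -206.9  121.    31.8  171.8  284.1  276.9]
side [ 330.4 -107.6  125.3   44.7  172.4  223.8  268.9]
side [ 610.3 -268.5  119.9   31.8  177.8  352.7  264.3]
side [431.1 208.7 121.5  33.1 159.1 205.2 179.7]
side [649.7 513.2 107.2  47.6 155.8 222.8 109.4]
j6 -1.71 end j6 either -1.71
turn [-0.    0.02 -0.  ] shift [-4.63  0.46 -0.02]
```

View pics/w3.png

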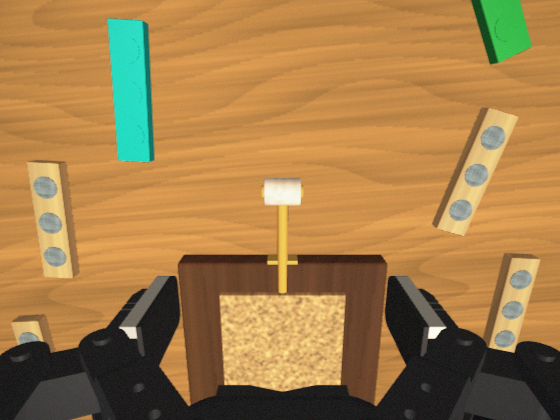

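The wrist view shows the open case. Pad front corners are at (221,294) and (345,294), the treadle is at (283,192), slat A is centred near (476,172) and slat C near (51,220). I'll calibrate the wrist offset from the treadle, since its grasp pose is known.

```bash
python3 - <<'E'
from h import *
c=cam('wrist'); im=cv2.imread('pics/w3.png')
print('treadle',onplane(c,[(283,192)],23.5))
q=onplane(c,[(220.5,293.5),(345.5,293.5)],31); print('pad front',q.round(1), np.linalg.norm(q[0]-q[1]), np.degrees(np.arctan2(*(q[1]-q[0])[[1,0]]))-90)
h=cv2.cvtColor(im,cv2.COLOR_BGR2HSV); print(h[160:190:6,455:500:5].reshape(-1,3).tolist()[:20], h[300,470])
for o in slats(im,c,14,800,(19,20,60),(110,150,255)): print(o)
print(onplane(c,[(492.5,137.5),(476,174),(460,209.5),(45,187),(50,222),(55,256.5)],14).round(1))
E
```

```text
treadle [[429.91800122  23.66236536  23.5       ]]
pad front [[526.6 -47.3  31. ]
 [537.2  77.2  31. ]] 124.93214620451553 -4.899735580326123
[[16, 159, 194], [16, 142, 131], [16, 142, 140], [20, 118, 223], [20, 116, 231], [20, 115, 229], [21, 115, 235], [22, 112, 240], [20, 115, 233], [16, 156, 195], [15, 141, 119], [19, 120, 219], [20, 52, 152], [65, 16, 173], [66, 17, 153], [19, 92, 210], [22, 112, 240], [19, 124, 226], [15, 142, 122], [16, 143, 144]] [ 16 161 203]
[578.9 257.1 112.8  28.1 172.6 513.6 304.1]
[ 443.7 -208.   118.8   28.5  171.7   49.9  219.1]
[431.3 206.9 119.   28.2 159.6 477.1 171.4]
[[ 397.4  219.7   14. ]
 [ 430.4  207.1   14. ]
 [ 464.5  194.2   14. ]
 [ 407.8 -203.2   14. ]
 [ 442.9 -208.3   14. ]
 [ 479.6 -213.5   14. ]]
```

The wrist camera agrees with the TCP to about 1 mm. The pad is at (595.2, 9.3) with a yaw of -4.9°. Slat A comes first.

```bash
python3 - <<'E'
from h import *
go(430.8,207,100,69.3)
E
```

```text
j6 -1.71 end j6 either -1.43
turn [0.   0.02 1.98] shift [2.52 6.9  4.18]
```

```bash
python3 -m crank '[[[0,0,0,0,0,0.99,60],[0,0,0,0,0,0.99,60],[0.315,0.8625,0.52,0,0,0,55],[0.315,0.8625,0.52,0,0,0,55],[0.315,0.8625,0.52,0,0,0,55],[0.315,0.8625,0.52,0,0,0,55],[0.315,0.8625,0.52,0,0,0,55],[0.315,0.8625,0.52,0,0,0,55]]]' 40 >/dev/null
python3 -m crank '[[[0.315,0.8625,0.52,0,0,0,55],[0.315,0.8625,0.52,0,0,0,55],[0,0,0.9,0,0,0,55],[0,0,0.9,0,0,0,55],[0,0,0.9,0,0,0,55],[0,0,0.9,0,0,0,55],[0,0,0.32,0,0,0,55],[0,0,0,0,0,0,55]]]'
python3 -m crank '[[[0,0,0,0,0,0,20],[0,0,0,0,0,0,20],[0,0,0,0,0,0,20],[0,0,0,0,0,0,20],[0,0,0,0,0,0,20],[0,0,0,0,0,0,20],[0,0,0,0,0,0,20],[0,0,0,0,0,0,20]]]'
python3 - <<'E'
from h import *
go(430.8,207,2,69.3)
E
```

```text
time_s: 12.5
eef_pos: [429.5, 206.8, 0.4]
ee_rot: [-0.001, 0.18, 0.984, -0.001]
force: [0.1, -0.8, -0.2]
grip_width: 0.641
grip_force: 0.0
time_s: 13.3
eef_pos: [431.1, 207.2, 2.6]
ee_rot: [0.001, 0.18, 0.984, 0.0]
force: [-1.9, -0.1, 7.2]
grip_width: 0.335
grip_force: 40.3
j6 -1.01 end j6 either -1.01
turn [ 0.01  0.01 -0.  ] shift [ 0.01 -0.01  0.02]
```

```bash
python3 -m crank '[[[0,0,0,0,0,0,20],[0,0,-0.4,0,0,0,20],[0,0,-1,0,0,0,20],[0,0,-1,0,0,0,20],[0,0,-1,0,0,0,20],[0,0,-1,0,0,0,20],[0,0,-0.7,0,0,0,20],[0,0,0,0,0,0,20]]]' 60
python3 - <<'E'
from h import *
c=cam('wrist'); im=capture('wrist'); cv2.imwrite('pics/w4.png',im)
for o in slats(im,c,14,800,(19,20,60),(110,150,255)): print(o)
z=pose()[1][2]; print(onplane(c,[(300,300)],z+11))
go(599,54.1,90,85.1)
E
```

```text
time_s: 14.1
eef_pos: [431.5, 207.2, 131.6]
ee_rot: [0.002, 0.18, 0.984, 0.001]
force: [-0.1, -0.3, -0.1]
grip_width: 0.328
grip_force: 59.6
[[435.91618874 212.66760049 140.98280983]]
j6 -1.01 end j6 either -1.28
turn [ 0.01  0.02 -1.98] shift [-7.23 -5.52  1.6 ]
```

View pics/w4.png

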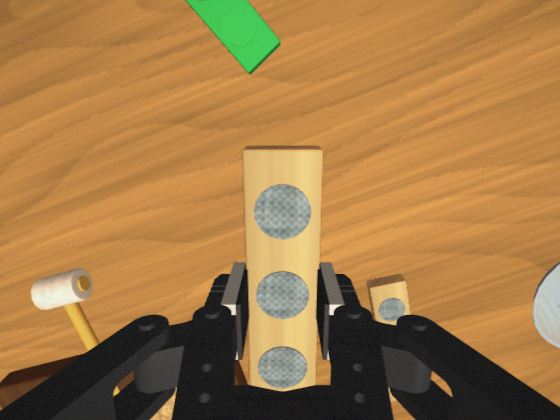

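The slat is held level, with its near end at row 150 and its middle dot at (282,295). I'll work out its offset along its length and place it.

```bash
cat >> h.py <<'E'
def inhand(uv,zt=-11.5):
    """pixel on the held slat's top -> tool x,y"""
    m=camera_model('wrist'); p=onplane((m,np.array(m['T_tool_cam'])),uv,zt); return p[:,:2].round(1)
E
python3 - <<'E'
from h import *
print(inhand([(282,149.5),(282,295),(282,212),(282,367)]))
E
python3 -m crank '[[[0,0,0,0,0,-0.99,20],[0,0,0,0,0,-0.99,20],[-0.9,-0.69,0,0,0,0,20],[-0.9,-0.69,0,0,0,0,20],[-0.9,-0.69,0,0,0,0,20],[-0.9,-0.69,0,0,0,0,20],[-0.9,-0.69,0,0,0,0,20],[-0.9,-0.69,0,0,0,0,20]]]' 60
python3 -m crank '[[[-0.9,-0.69,0,0,0,0,20],[-0.9,-0.69,0,0,0,0,20],[0,0,0.6,0,0,0,20],[0,0,0.6,0,0,0,20],[0,0,0.4,0,0,0,20],[0,0,0,0,0,0,20],[0,0,0,0,0,0,20],[0,0,0,0,0,0,20]]]'
python3 - <<'E'
from h import *
go(599,54.1,34,85.1)
E
```

```text
[[ 61.1  -0.9]
 [  1.4  -1. ]
 [ 37.3  -0.9]
 [-34.5  -1. ]]
time_s: 14.95
eef_pos: [556.3, 91.5, 127.7]
ee_rot: [-0.001, 0.043, 0.999, 0.0]
force: [0.5, 0.0, -0.5]
grip_width: 0.333
grip_force: 59.6
time_s: 15.75
eef_pos: [598.4, 54.2, 89.7]
ee_rot: [0.001, 0.043, 0.999, -0.0]
force: [0.4, 0.4, -0.1]
grip_width: 0.328
grip_force: 59.6
j6 -1.59 end j6 either -1.59
turn [-0.    0.01  0.  ] shift [-0.03 -0.    2.23]
```

```bash
python3 -m crank '[[[-0.08,0,0.5,0,0,0,20],[0,0,0.5,0,0,0,20],[0,0,0.5,0,0,0,20],[0,0,0.4,0,0,0,20],[0,0,0.2,0,0,0,20],[0,0,0.1,0,0,0,20],[0,0,0.04,0,0,0,20],[0,0,0,0,0,0,20]]]'
python3 -m crank '[[[0,0,0,0,0,0,25],[0,0,0,0,0,0,30],[0,0,0,0,0,0,35],[0,0,0,0,0,0,45],[0,0,0,0,0,0,45],[0,0,-0.3,0,0,0,45],[0,0,-1,0,0,0,45],[0,0,-1,0,0,0,45]]]'
python3 -m crank '[[[1,0,-1,0,0,0,85],[1,0,-1,0,0,0,85],[1,0,-1,0,0,0,85],[1,0,-1,0,0,0,85],[0,0,-0.6,0,0,0,85],[0,0,0,0,0,0,85],[0,0,0,0,0,0,85],[0,0,0,0,0,0,85]]]'
python3 - <<'E'
from h import *
c=cam('wrist'); im=capture('wrist'); cv2.imwrite('pics/w5.png',im)
for o in slats(im,c,45,800,(19,20,60),(110,150,255)): print(o)
for n in ("scene","side"):
    im=capture(n)
    for o in slats(im,cam(n)): print(n,o)
E
```

```text
time_s: 16.55
eef_pos: [600.3, 54.0, 33.7]
ee_rot: [0.0, 0.043, 0.999, -0.0]
force: [-2.2, -0.0, 4.3]
grip_width: 0.33
grip_force: 60.0
time_s: 17.35
eef_pos: [599.9, 54.0, 91.5]
ee_rot: [-0.0, 0.043, 0.999, 0.0]
force: [-0.4, -0.2, 0.4]
grip_width: 0.523
grip_force: 0.0
time_s: 18.15
eef_pos: [500.3, 62.5, 204.5]
ee_rot: [-0.001, 0.043, 0.999, 0.0]
force: [0.9, 0.6, -0.1]
grip_width: 0.996
grip_force: 0.0
[598.   48.7 120.4  50.3 169.3 276.8 305.2]
[566.  239.3 107.7  25.5 172.1 481.2 247.4]
scene [ 720.6 -433.9  144.3   40.3   89.8  161.2  304.4]
scene [ 612.6 -269.5  121.4   30.6  177.3  210.5  260.6]
scene [578.2  64.4 121.8  31.2 175.2 309.2 223.9]
scene [ 447.2 -207.6  118.7   30.8  171.8  218.2  217.1]
scene [585.2 256.4 117.7  29.9 171.9 363.1 210.4]
scene [463.5  20.  116.8  35.7 168.7 285.5 202.2]
scene [ 339.1 -104.9  139.    34.6  171.7  240.   188.7]
scene [279.8 210.2 136.9  49.4  21.  316.2 158.3]
side [ 294.2 -451.8   80.7   35.1   29.   291.3  398.1]
side [ 443.9 -207.   121.    32.   171.4  284.1  276.9]
side [ 330.4 -107.2  125.1   44.5  171.9  223.8  268.9]
side [ 610.1 -268.5  120.4   31.8  177.8  352.8  264.4]
side [615.6  82.6 128.7  34.2 175.2 279.1 181.9]
side [574.8 260.3 111.4  41.4   1.2 238.5 154.1]
side [771.3 583.7 105.5  50.6 148.6 242.8  91.6]
```

View pics/w5.png

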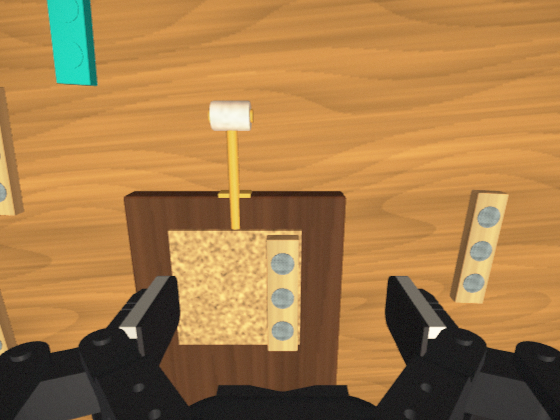

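The first slat sits squarely along the left (+y) edge of the pad. Slat C is next.

```bash
python3 - <<'E'
from h import *
go(443.4,-208.1,100,81.7)
E
```

```text
j6 -1.59 end j6 either -1.53
turn [-0.   -0.01  0.43] shift [  0.69 -11.04   4.19]
```

```bash
python3 -m crank '[[[0,0,0,0,0,0.43,60],[0.06,-0.92,0.2,0,0,0,55],[0.06,-0.92,0.2,0,0,0,55],[0.06,-0.92,0.2,0,0,0,55],[0.06,-0.92,0.3,0,0,0,55],[0.06,-0.92,0.3,0,0,0,55],[0.06,-0.92,0.3,0,0,0,55],[0.06,-0.92,0.3,0,0,0,55]]]' 40 >/dev/null
python3 -m crank '[[[0.06,-0.92,0.3,0,0,0,55],[0.06,-0.92,0.4,0,0,0,55],[0.06,-0.92,0.5,0,0,0,55],[0.06,-0.92,0.6,0,0,0,55],[0.03,-0.92,0.6,0,0,0,55],[0,0,0,0,0,0,55],[0,0,0,0,0,0,55],[0,0,0,0,0,0,55]]]'
python3 - <<'E'
from h import *
go(443.4,-208.1,2.2,81.7)
c=cam('wrist'); im=capture('wrist'); cv2.imwrite('pics/w6.png',im)
for o in slats(im,c,14,800,(19,20,60),(110,150,255)): print(o)
E
```

```text
time_s: 19.9
eef_pos: [443.7, -207.5, 101.0]
ee_rot: [0.0, 0.072, 0.997, -0.0]
force: [0.0, -0.7, -0.3]
grip_width: 0.642
grip_force: 0.0
j6 -2.1 end j6 either -2.1
turn [-0.  0.  0.] shift [ 0.01 -0.02  3.95]
[ 442.1 -208.   118.1   28.6  171.8  281.7  214.5]
```

```bash
python3 -m crank '[[[0.03,-0.02,0.9,0,0,0,55],[0,0,0.9,0,0,0,55],[0,0,0.9,0,0,0,55],[0,0,0.9,0,0,0,55],[0,0,0.33,0,0,0,55],[0,0,0,0,0,0,55],[0,0,0,0,0,0,20],[0,0,0,0,0,0,20]]]' 60
python3 -m crank '[[[0,0,0,0,0,0,20],[0,0,0,0,0,0,20],[0,0,0,0,0,0,20],[0,0,0,0,0,0,20],[0,0,-0.3,0,0,0,20],[0,0,-0.7,0,0,0,20],[0,0,-1,0,0,0,20],[0,0,-1,0,0,0,20]]]'
python3 -m crank '[[[0,0,-1,0,0,0,20],[0,0,-0.7,0,0,0,20],[0,0,0,0,0,0,20],[0,0,0,0,0,0,20],[0,0,0,0,0,0,20],[0,0,0,0,0,0,20],[0,0,0,0,0,0,20],[0,0,0,0,0,0,20]]]'
python3 - <<'E'
from h import *
im=capture('wrist'); cv2.imwrite('pics/w7.png',im)
m=cv2.inRange(cv2.cvtColor(im,cv2.COLOR_BGR2HSV),(19,20,60),(110,150,255))
ks=[k for k in cv2.findContours(m,cv2.RETR_EXTERNAL,cv2.CHAIN_APPROX_NONE)[0] if cv2.contourArea(k)>3000]
for k in ks: print(cv2.boundingRect(k)); x,y,w,h=cv2.boundingRect(k); print(inhand([(x+w/2,y)]))
go(591.4,-35.5,90,85.1)
E
```

```text
time_s: 20.75
eef_pos: [443.3, -208.9, 3.7]
ee_rot: [0.001, 0.072, 0.997, -0.001]
force: [-2.3, 1.9, 10.7]
grip_width: 0.329
grip_force: 58.7
time_s: 21.55
eef_pos: [442.6, -208.5, 79.1]
ee_rot: [0.0, 0.073, 0.997, -0.0]
force: [0.3, -0.6, -0.2]
grip_width: 0.33
grip_force: 59.2
time_s: 22.35
eef_pos: [442.5, -208.4, 119.5]
ee_rot: [-0.0, 0.073, 0.997, 0.0]
force: [0.5, -0.9, -0.0]
grip_width: 0.335
grip_force: 59.2
(244, 151, 78, 241)
[[60.7 -0.1]]
j6 -2.11 end j6 either -2.17
turn [ 0.   -0.   -0.43] shift [-5.34  7.4   1.18]
```

```bash
python3 -m crank '[[[0,0,0,0,0,-0.43,20],[-0.67,0.925,0,0,0,0,20],[-0.67,0.925,0,0,0,0,20],[-0.67,0.925,0,0,0,0,20],[-0.67,0.925,0,0,0,0,20],[-0.67,0.925,0,0,0,0,20],[-0.67,0.925,0,0,0,0,20],[-0.67,0.925,0,0,0,0,20]]]' 60 >/dev/null
python3 -m crank '[[[-0.68,0.925,0,0,0,0,20],[0,0,0.6,0,0,0,20],[0,0,0.58,0,0,0,20],[0,0,0,0,0,0,20],[0,0,0,0,0,0,20],[0,0,0,0,0,0,20],[0,0,0,0,0,0,20],[0,0,0,0,0,0,20]]]'
python3 - <<'E'
from h import *
go(592.1,-35.5,34,85.1)
E
```

```text
time_s: 24.0
eef_pos: [592.2, -35.7, 90.8]
ee_rot: [0.0, 0.043, 0.999, -0.0]
force: [0.3, -0.5, -1.2]
grip_width: 0.328
grip_force: 59.2
j6 -1.74 end j6 either -1.74
turn [-0.    0.01  0.  ] shift [0.01 0.01 2.27]
```

```bash
python3 -m crank '[[[0,0,0.5,0,0,0,20],[0,0,0.5,0,0,0,20],[0,0,0.5,0,0,0,20],[0,0,0.4,0,0,0,20],[0,0,0.2,0,0,0,20],[0,0,0.1,0,0,0,20],[0,0,0.07,0,0,0,20],[0,0,0,0,0,0,20]]]'
python3 -m crank '[[[0,0,0,0,0,0,25],[0,0,0,0,0,0,30],[0,0,0,0,0,0,35],[0,0,0,0,0,0,45],[0,0,0,0,0,0,45],[0,0,-0.3,0,0,0,45],[0,0,-1,0,0,0,45],[0,0,-1,0,0,0,45]]]'
python3 -m crank '[[[1,0,-1,0,0,0,85],[1,0,-1,0,0,0,85],[1,0,-1,0,0,0,85],[1,0,-1,0,0,0,85],[0,0,-0.6,0,0,0,85],[0,0,0,0,0,0,85],[0,0,0,0,0,0,85],[0,0,0,0,0,0,85]]]'
python3 - <<'E'
from h import *
c=cam('wrist'); im=capture('wrist'); cv2.imwrite('pics/w8.png',im)
for n in ("scene","side"):
    im=capture(n)
    for o in slats(im,cam(n)): print(n,o)
go(610.5,-268.9,110,87.8)
E
```

```text
time_s: 24.8
eef_pos: [592.2, -35.6, 34.8]
ee_rot: [0.0, 0.043, 0.999, -0.0]
force: [-4.6, 0.5, 8.5]
grip_width: 0.329
grip_force: 60.1
time_s: 25.6
eef_pos: [591.9, -35.6, 92.0]
ee_rot: [-0.0, 0.043, 0.999, 0.0]
force: [0.4, -0.6, 0.3]
grip_width: 0.531
grip_force: 0.0
time_s: 26.4
eef_pos: [492.3, -27.0, 205.0]
ee_rot: [-0.001, 0.043, 0.999, 0.0]
force: [-0.5, -0.1, -0.6]
grip_width: 0.993
grip_force: 0.0
scene [ 720.8 -433.9  144.3   39.9   89.8  161.2  304.4]
scene [ 614.2 -269.5  118.1   30.7  177.7  210.5  260.7]
scene [569.4 -25.3 125.5  36.2 174.9 281.9 229.3]
scene [576.8  64.5 124.5  31.2 175.2 309.2 223.8]
scene [583.3 257.5 121.7  31.7 171.9 363.2 210.2]
scene [461.9  15.6 116.   36.1 166.8 285.  201.7]
scene [ 339.1 -104.9  138.9   34.4  171.8  240.   188.7]
scene [635.7 769.2 100.2  59.5   0.  504.  184.9]
scene [279.9 208.6 136.1  46.6  20.8 316.7 158.6]
side [ 330.  -107.2  126.    44.2  171.6  223.8  268.9]
side [ 610.6 -268.8  119.7   31.9  177.8  352.8  264.3]
side [617.5  82.3 127.5  34.1 175.5 279.3 181.8]
side [566.9 260.2  92.5  33.3 169.9 236.  155.3]
j6 -1.78 end j6 either -1.83
turn [ 0.   -0.01 -0.34] shift [-5.09 -9.49  3.81]
```

View pics/w8.png

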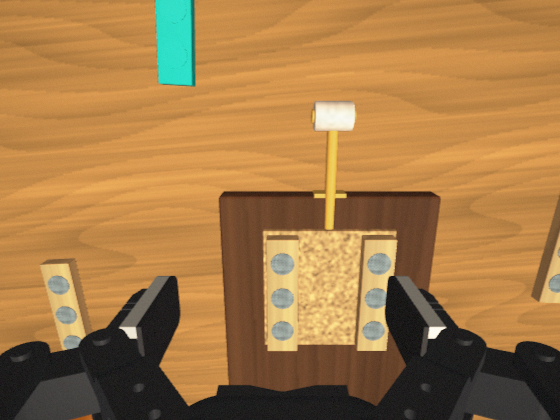

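Both bottom slats are square and parallel near opposite edges. On to slat D.

```bash
python3 -m crank '[[[0,0,0,0,0,-0.34,60],[-0.46,-0.865,0,0,0,0,55],[-0.46,-0.865,0,0,0,0,55],[-0.46,-0.865,0,0,0,0,55],[-0.46,-0.865,0,0,0,0,55],[-0.46,-0.865,0.3,0,0,0,55],[-0.46,-0.865,0.4,0,0,0,55],[-0.46,-0.865,0.5,0,0,0,55]]]' 40 >/dev/null
python3 -m crank '[[[-0.46,-0.865,0.5,0,0,0,55],[-0.46,-0.865,0.6,0,0,0,55],[-0.46,-0.865,0.7,0,0,0,55],[-0.46,-0.865,0.8,0,0,0,55],[0,0,0,0,0,0,55],[0,0,0,0,0,0,55],[0,0,0,0,0,0,55],[0,0,0,0,0,0,55]]]'
python3 - <<'E'
from h import *
go(610.5,-268.9,2.2,87.8)
c=cam('wrist'); im=capture('wrist'); cv2.imwrite('pics/w9.png',im)
for o in slats(im,c,14,800,(19,20,60),(110,150,255)): print(o)
E
```

```text
time_s: 28.15
eef_pos: [610.1, -269.0, 112.2]
ee_rot: [0.001, 0.018, 1.0, -0.0]
force: [0.0, 0.5, 0.1]
grip_width: 0.645
grip_force: 0.0
j6 -2.12 end j6 either -2.12
turn [-0.01  0.01  0.01] shift [-0.01  0.    4.4 ]
[ 609.7 -269.8  118.8   28.8  177.7  281.1  210.8]
```

```bash
python3 -m crank '[[[0.02,-0.02,0.9,0,0,0,55],[0,0,0.9,0,0,0,55],[0,0,0.9,0,0,0,55],[0,0,0.9,0,0,0,55],[0,0,0.5,0,0,0,55],[0,0,0.27,0,0,0,55],[0,0,0,0,0,0,20],[0,0,0,0,0,0,20]]]' 60
python3 -m crank '[[[0,0,0,0,0,0,20],[0,0,0,0,0,0,20],[0,0,0,0,0,0,20],[0,0,0,0,0,0,20],[0,0,-0.3,0,0,0,20],[0,0,-0.7,0,0,0,20],[0,0,-1,0,0,0,20],[0,0,-1,0,0,0,20]]]'
python3 -m crank '[[[0,0,-1,0,0,0,20],[0,0,-0.7,0,0,0,20],[0,0,-0.5,0,0,0,20],[0,0,0,0,0,0,20],[0,0,0,0,0,0,20],[0,0,0,0,0,0,20],[0,0,0,0,0,0,20],[0,0,0,0,0,0,20]]]'
python3 - <<'E'
from h import *
im=capture('wrist'); cv2.imwrite('pics/w10.png',im)
m=cv2.inRange(cv2.cvtColor(im,cv2.COLOR_BGR2HSV),(19,20,60),(110,150,255))
for k in cv2.findContours(m,cv2.RETR_EXTERNAL,cv2.CHAIN_APPROX_NONE)[0]:
    if cv2.contourArea(k)>3000: x,y,w,h=cv2.boundingRect(k); print(x,y,w,h,inhand([(x+w/2,y)]))
go(640,5.5,130,-4.9)
go(550.4,13.1,130,-4.9)
E
```

```text
time_s: 29.0
eef_pos: [609.9, -270.3, 3.2]
ee_rot: [0.001, 0.019, 1.0, -0.001]
force: [-0.1, -0.6, 1.5]
grip_width: 0.331
grip_force: 62.0
time_s: 29.8
eef_pos: [609.1, -269.9, 77.9]
ee_rot: [-0.0, 0.019, 1.0, 0.0]
force: [-0.5, 0.2, -0.2]
grip_width: 0.331
grip_force: 61.2
time_s: 30.6
eef_pos: [609.2, -269.9, 131.2]
ee_rot: [-0.0, 0.019, 1.0, 0.0]
force: [-0.8, -0.3, -0.2]
grip_width: 0.326
grip_force: 61.2
244 154 78 238 [[59.7  0.1]]
j6 -2.13 end j6 either -3.65
turn [ 1.000e-02 -0.000e+00 -1.091e+01] shift [-11.08  -0.28   0.06]
j6 -2.13 end j6 either -3.65
turn [ 1.000e-02 -0.000e+00 -1.091e+01] shift [-11.08   3.31   0.06]
```

```bash
python3 -m crank '[[[0,0,0,0,0,0.966,20],[0,0,0,0,0,0.966,20],[0,0,0,0,0,0.966,20],[0,0,0,0,0,0.966,20],[0,0,0,0,0,0.966,20],[0,0,0,0,0,0.966,20],[0,0,0,0,0,0.966,20],[0,0,0,0,0,0.966,20]]]' 60
python3 -m crank '[[[0,0,0,0,0,0.966,20],[0,0,0,0,0,0.966,20],[0,0,0,0,0,0.966,20],[0,0,0,0,0,0.966,20],[0,0,0,0,0,0,20],[0.923,0.023,0,0,0,0,20],[0.923,0.023,0,0,0,0,20],[0.923,0.023,0,0,0,0,20]]]'
python3 -m crank '[[[0.923,0.023,0,0,0,0,20],[0.923,0.023,0,0,0,0,20],[0.923,0.023,0,0,0,0,20],[0.923,0.023,0,0,0,0,20],[0.923,0.023,0,0,0,0,20],[0.923,0.023,0,0,0,0,20],[0.923,0.023,0,0,0,0,20],[0.923,0.023,0,0,0,0,20]]]'
python3 -m crank '[[[0.923,0.023,0,0,0,0,20],[0,0,0,0,0,0,20],[0,0,0,0,0,0,20],[0,0,0,0,0,0,20],[0,0,0,0,0,0,20],[0,0,0,0,0,0,20],[0,0,0,0,0,0,20],[0,0,0,0,0,0,20]]]'
python3 - <<'E'
from h import *
go(640,5.5,48.3,-4.9)
im=capture('wrist'); cv2.imwrite('pics/w11.png',im)
E
```

```text
time_s: 31.45
eef_pos: [609.3, -270.0, 131.6]
ee_rot: [-0.0, 0.532, 0.847, -0.0]
force: [0.6, -0.2, -1.5]
grip_width: 0.335
grip_force: 61.2
time_s: 32.25
eef_pos: [616.9, -200.5, 131.7]
ee_rot: [-0.0, 0.735, 0.678, -0.0]
force: [-0.2, 0.2, 0.1]
grip_width: 0.331
grip_force: 61.2
time_s: 33.05
eef_pos: [637.4, -16.7, 131.8]
ee_rot: [-0.0, 0.735, 0.678, -0.0]
force: [0.2, 0.1, -0.2]
grip_width: 0.333
grip_force: 61.2
time_s: 33.85
eef_pos: [639.9, 5.1, 131.8]
ee_rot: [0.0, 0.737, 0.676, -0.0]
force: [-0.5, 0.7, -0.4]
grip_width: 0.333
grip_force: 61.2
j6 -0.09 end j6 either -0.09
turn [-0.  0. -0.] shift [0.02 0.   3.34]
```

View pics/w11.png

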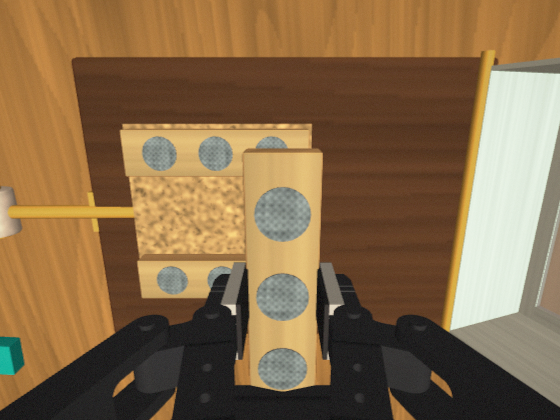

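Slat D is held square over the hinge-side edge, crosswise to the two below. I'll lower it and release it.

```bash
python3 -m crank '[[[0.02,0,0.7,0,0,0,20],[0,0,0.7,0,0,0,20],[0,0,0.7,0,0,0,20],[0,0,0.6,0,0,0,20],[0,0,0.4,0,0,0,20],[0,0,0.15,0,0,0,20],[0,0,0.08,0,0,0,20],[0,0,0.02,0,0,0,20]]]'
python3 -m crank '[[[0,0,0,0,0,0,25],[0,0,0,0,0,0,30],[0,0,0,0,0,0,35],[0,0,0,0,0,0,45],[0,0,0,0,0,0,45],[0,0,-0.3,0,0,0,45],[0,0,-1,0,0,0,45],[0,0,-1,0,0,0,45]]]'
python3 -m crank '[[[0,0,-1,0,0,0,85],[0,0,-1,0,0,0,85],[0,-1,-1,0,0,0,85],[0,-1,0,0,0,0,85],[0,-1,0,0,0,0,85],[0,-1,0,0,0,0,85],[0,0,0,0,0,0,85],[0,0,0,0,0,0,85]]]'
python3 - <<'E'
from h import *
c=cam('wrist'); im=capture('wrist'); cv2.imwrite('pics/w12.png',im)
for n in ("scene","side"):
    im=capture(n)
    for o in slats(im,cam(n)): print(n,o)
go(579.5,257.3,120,82.2)
E
```

```text
time_s: 34.7
eef_pos: [640.2, 5.7, 48.5]
ee_rot: [0.0, 0.737, 0.676, 0.0]
force: [0.5, -0.8, -0.6]
grip_width: 0.331
grip_force: 61.2
time_s: 35.5
eef_pos: [639.8, 5.8, 106.5]
ee_rot: [-0.0, 0.737, 0.676, -0.0]
force: [0.2, -0.0, 0.4]
grip_width: 0.526
grip_force: 0.0
time_s: 36.3
eef_pos: [540.6, 14.2, 181.4]
ee_rot: [0.001, 0.737, 0.676, 0.0]
force: [0.0, 0.2, -0.1]
grip_width: 0.992
grip_force: 0.0
scene [ 720.8 -433.9  144.3   39.9   89.8  161.   304.4]
scene [583.2 256.7 121.7  29.9 171.9 363.3 210.3]
scene [462.7  18.2 116.2  32.9 168.1 285.2 201.3]
scene [ 339.1 -105.   138.9   34.3  172.1  240.   188.7]
scene [280.5 209.1 134.5  46.5  21.4 316.5 158.4]
side [ 310.3 -443.2  115.4   38.1   28.5  295.9  389.5]
side [ 330.2 -107.2  125.7   44.2  171.7  223.8  268.9]
side [602.5  83.7  94.9  34.3 175.1 275.2 183.2]
side [668.5  41.4 127.3  34.1  84.8 301.6 183.8]
side [562.7 260.2  85.6  33.5 173.4 234.9 155.8]
j6 -0.1 end j6 either -1.63
turn [  0.     0.   -10.89] shift [-0.21  9.84  2.43]
```

View pics/w12.png

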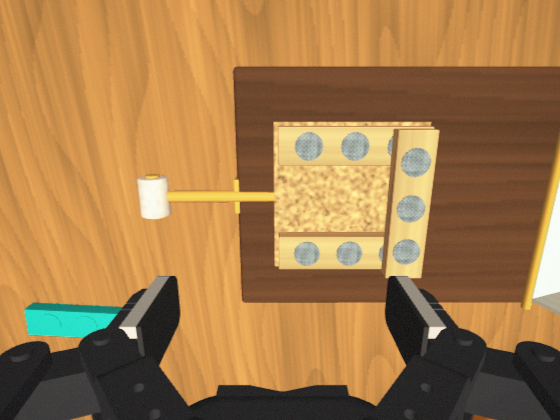

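The third slat lies across the hinge end. I'll measure its angle from the dots.

```bash
python3 - <<'E'
from h import *
c=cam('wrist'); 
f=lambda uv,z:(lambda q:(q.mean(0)[:2].round(1),np.degrees(np.arctan2(*(q[-1]-q[0])[[1,0]])).round(1)))(onplane(c,uv,z))
print('D',f([(415.5,162),(410.5,208.5),(406,251.5)],59)); print('A',f([(309,146),(355,146)],45)); print('C',f([(306.5,253.5),(348.5,253.5)],45))
print('pad', onplane(c,[(274,123),(276.5,266)],31))
E
```

```text
D (array([638.,   4.]), np.float64(-94.7))
A (array([581.4,  55.4]), np.float64(-4.9))
C (array([573.6, -34.2]), np.float64(-5.0))
pad [[537.99706147  75.8084383   31.        ]
 [528.70326649 -48.53408912  31.        ]]
```

All angles are within 0.2° of the target. Now the last slat, B.

```bash
python3 -m crank '[[[0,0,0,0,0,-0.99,85],[0,0,0,0,0,-0.99,85],[0,0,0,0,0,-0.99,85],[0,0,0,0,0,-0.99,85],[0,0,0,0,0,-0.99,85],[0,0,0,0,0,-0.99,85],[0,0,0,0,0,-0.99,85],[0,0,0,0,0,-0.99,85]]]' 40 >/dev/null
python3 -m crank '[[[0,0,0,0,0,-0.99,85],[0,0,0,0,0,-0.99,85],[0,0,0,0,0,-0.99,55],[-0.02,0.9,0,0,0,0,55],[-0.02,0.9,0,0,0,0,55],[-0.02,0.9,0,0,0,0,55],[-0.02,0.9,0,0,0,0,55],[-0.02,0.9,0.2,0,0,0,55]]]' >/dev/null
python3 -m crank '[[[-0.02,0.9,0.2,0,0,0,55],[-0.02,0.9,0.3,0,0,0,55],[-0.02,0.9,0.4,0,0,0,55],[-0.02,0.9,0.5,0,0,0,55],[-0.02,0.9,0.5,0,0,0,55],[-0.02,0.85,0.33,0,0,0,55],[0,0,0,0,0,0,55],[0,0,0,0,0,0,55]]]'
python3 - <<'E'
from h import *
c=cam('wrist'); im=capture('wrist'); cv2.imwrite('pics/w13.png',im)
for o in slats(im,c,14,800,(19,20,60),(110,150,255)): print(o); go(o[0],o[1],2.2,o[4]-90)
E
```

```text
time_s: 38.85
eef_pos: [579.3, 257.5, 119.5]
ee_rot: [-0.0, 0.068, 0.998, -0.0]
force: [-0.5, 0.0, -0.4]
grip_width: 0.644
grip_force: 0.0
[580.3 256.9 118.4  28.7 172.5 282.1 210.5]
j6 -1.2 end j6 either -1.21
turn [-0.    0.   -0.04] shift [-0.03 -0.    4.71]
```

```bash
python3 -m crank '[[[-0.03,0,0.9,0,0,-0.04,55],[0,0,0.9,0,0,0,55],[0,0,0.9,0,0,0,55],[0,0,0.9,0,0,0,55],[0,0,0.7,0,0,0,55],[0,0,0.4,0,0,0,55],[0,0,0,0,0,0,55],[0,0,0,0,0,0,20]]]' 60
python3 -m crank '[[[0,0,0,0,0,0,20],[0,0,0,0,0,0,20],[0,0,0,0,0,0,20],[0,0,0,0,0,0,20],[0,0,0,0,0,0,20],[0,0,-0.5,0,0,0,20],[0,0,-1,0,0,0,20],[0,0,-1,0,0,0,20]]]'
python3 -m crank '[[[0,0,-1,0,0,0,20],[0,0,-1,0,0,0,20],[0,0,-0.7,0,0,0,20],[0,0,0,0,0,0,20],[0,0,0,0,0,0,20],[0,0,0,0,0,0,20],[0,0,0,0,0,0,20],[0,0,0,0,0,0,20]]]'
python3 - <<'E'
from h import *
im=capture('wrist'); cv2.imwrite('pics/w14.png',im)
m=cv2.inRange(cv2.cvtColor(im,cv2.COLOR_BGR2HSV),(19,20,60),(110,150,255))
for k in cv2.findContours(m,cv2.RETR_EXTERNAL,cv2.CHAIN_APPROX_NONE)[0]:
    if cv2.contourArea(k)>3000: x,y,w,h=cv2.boundingRect(k); print(x,y,w,h,inhand([(x+w/2,y)]))
go(550.4,13.1,130,-4.9)
E
```

```text
time_s: 39.7
eef_pos: [580.5, 257.2, 3.4]
ee_rot: [0.001, 0.065, 0.998, 0.0]
force: [-0.2, -0.6, -0.3]
grip_width: 0.488
grip_force: 0.0
time_s: 40.5
eef_pos: [579.7, 257.4, 66.2]
ee_rot: [-0.0, 0.065, 0.998, -0.0]
force: [1.0, -0.5, -0.1]
grip_width: 0.331
grip_force: 59.9
time_s: 41.3
eef_pos: [579.6, 257.4, 131.6]
ee_rot: [-0.001, 0.065, 0.998, -0.0]
force: [-1.2, -0.5, -0.2]
grip_width: 0.329
grip_force: 59.9
245 153 77 239 [[60.   0.1]]
j6 -1.21 end j6 either 0.32
turn [-1.000e-02 -0.000e+00  1.093e+01] shift [-9.84 -0.33  0.07]
```

```bash
python3 -m crank '[[[0,0,0,0,0,0.994,20],[0,0,0,0,0,0.994,20],[0,0,0,0,0,0.994,20],[0,0,0,0,0,0.994,20],[0,0,0,0,0,0.994,20],[0,0,0,0,0,0.994,20],[0,0,0,0,0,0.994,20],[0,0,0,0,0,0.994,20]]]' 60 >/dev/null
python3 -m crank '[[[0,0,0,0,0,0.994,20],[0,0,0,0,0,0.994,20],[0,0,0,0,0,0.994,20],[-0.895,-0.03,0,0,0,0,20],[-0.895,-0.03,0,0,0,0,20],[-0.895,-0.03,0,0,0,0,20],[-0.895,-0.03,0,0,0,0,20],[-0.895,-0.03,0,0,0,0,20]]]' >/dev/null
python3 -m crank '[[[-0.895,-0.03,0,0,0,0,20],[-0.895,-0.03,0,0,0,0,20],[-0.895,-0.03,0,0,0,0,20],[-0.895,-0.03,0,0,0,0,20],[-0.895,-0.03,0,0,0,0,20],[-0.895,-0.03,0,0,0,0,20],[0,0,0,0,0,0,20],[0,0,0,0,0,0,20]]]'
python3 - <<'E'
from h import *
im=capture('wrist'); cv2.imwrite('pics/w15.png',im)
m=cv2.inRange(cv2.cvtColor(im,cv2.COLOR_BGR2HSV),(19,20,60),(110,150,255))
for k in cv2.findContours(m,cv2.RETR_EXTERNAL,cv2.CHAIN_APPROX_NONE)[0]:
    if cv2.contourArea(k)>3000: x,y,w,h=cv2.boundingRect(k); print(x,y,w,h,inhand([(x+w/2,y)]))
go(550.4,13.1,48.3,-4.9)
E
```

```text
time_s: 43.75
eef_pos: [550.5, 13.1, 132.3]
ee_rot: [-0.0, 0.737, 0.676, 0.0]
force: [-0.1, 1.1, -0.1]
grip_width: 0.328
grip_force: 59.8
392 134 66 177 [[64.3 49.4]]
245 130 205 262 [[65.7 21.4]]
j6 -0.1 end j6 either -0.1
turn [-0. -0. -0.] shift [-0.02 -0.    3.36]
```

```bash
python3 -m crank '[[[-0.02,0,0.7,0,0,0,20],[0,0,0.7,0,0,0,20],[0,0,0.7,0,0,0,20],[0,0,0.6,0,0,0,20],[0,0,0.4,0,0,0,20],[0,0,0.16,0,0,0,20],[0,0,0.08,0,0,0,20],[0,0,0.02,0,0,0,20]]]'
python3 -m crank '[[[0,0,0,0,0,0,25],[0,0,0,0,0,0,30],[0,0,0,0,0,0,35],[0,0,0,0,0,0,45],[0,0,0,0,0,0,45],[0,0,-0.3,0,0,0,45],[0,0,-1,0,0,0,45],[0,0,-1,0,0,0,45]]]'
python3 -m crank '[[[0,0,-1,0,0,0,85],[0,0,-1,0,0,0,85],[0,-1,-1,0,0,0,85],[0,-1,-0.3,0,0,0,85],[0,-1,0,0,0,0,85],[0,0,0,0,0,0,85],[0,0,0,0,0,0,85],[0,0,0,0,0,0,85]]]'
python3 - <<'E'
from h import *
c=cam('wrist'); im=capture('wrist'); cv2.imwrite('pics/w16.png',im)
go(429.2,23.3,130,85.1)
E
```

```text
time_s: 44.6
eef_pos: [550.7, 12.7, 48.9]
ee_rot: [0.0, 0.737, 0.676, 0.0]
force: [-1.3, 2.2, 4.8]
grip_width: 0.329
grip_force: 60.4
time_s: 45.4
eef_pos: [550.2, 12.4, 106.8]
ee_rot: [-0.0, 0.737, 0.676, -0.0]
force: [1.1, 0.7, 0.3]
grip_width: 0.529
grip_force: 0.0
time_s: 46.2
eef_pos: [476.3, 18.7, 188.5]
ee_rot: [0.0, 0.737, 0.676, 0.0]
force: [-0.0, -0.1, 0.4]
grip_width: 0.997
grip_force: 0.0
j6 -0.12 end j6 either 1.45
turn [ 0.   -0.   11.24] shift [-1.89 -0.02  2.33]
```

View pics/w16.png

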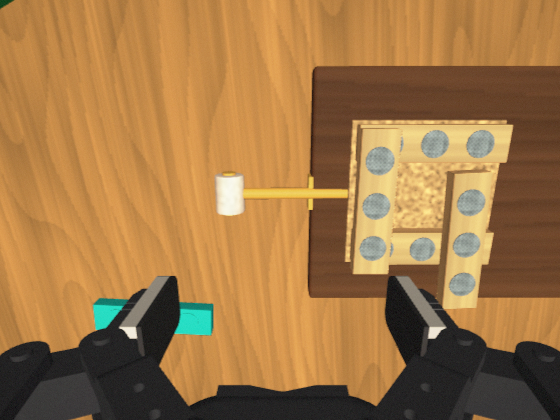

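Slat D has been knocked about 35 mm toward -y, and slat A may have slid as well. I'll measure both.

```bash
cat >> h.py <<'E'
EX=np.array([np.cos(np.radians(-4.9)),np.sin(np.radians(-4.9))]); EY=np.array([-EX[1],EX[0]]); PAD=np.array([595.2,9.3])
def meas(c,uv,z):
    q=onplane(c,uv,z)[:,:2]; m=q.mean(0); v=q[-1]-q[0]
    return m.round(1),'pad xy',((m-PAD)@EX).round(1),((m-PAD)@EY).round(1),'ang rel pad',(np.degrees(np.arctan2(v[1],v[0]))+4.9).round(1)
E
python3 - <<'E'
from h import *
c=cam('wrist')
im=cv2.imread('pics/w16.png'); h=cv2.cvtColor(im,cv2.COLOR_BGR2HSV)
m=cv2.inRange(h[100:320,330:520],(30,5,60),(120,60,255))
D=[]
for k in cv2.findContours(m,cv2.RETR_EXTERNAL,cv2.CHAIN_APPROX_NONE)[0]:
    if cv2.contourArea(k)>250: print((cv2.minAreaRect(k)[0]+np.array([330,100])).round(1),cv2.contourArea(k))
print('B',meas(c,[(380,160.5),(375.5,206),(372,248.5)],59)); print('D',meas(c,[(471,202.5),(466,245),(462,284)],59))
print('A dots',onplane(c,[(436,144),(480,144)],45)); print('A mid/end dots',[meas(c,[p],45)[2:4] for p in [(436,144),(480,144)]],'C dot',meas(c,[(422,249)],45)[2:4])
print('A end',meas(c,[(511,144)],45)[2:5],'C end',meas(c,[(492,249)],45)[2:5])
E
```

```text
[462. 284.] 406.0
[422. 249.] 396.0
[372.5 248. ] 440.0
[466.  244.5] 448.0
[375.5 206. ] 498.0
[471.  202.5] 509.5
[379.5 160.5] 569.0
[434.5 144. ] 523.0
[479.5 143.5] 529.0
B (array([548.4,  10.5]), 'pad xy', np.float64(-46.8), np.float64(-2.8), 'ang rel pad', np.float64(-90.7))
D (array([622.2, -29.1]), 'pad xy', np.float64(30.2), np.float64(-35.9), 'ang rel pad', np.float64(-87.3))
A dots [[600.08554201  53.4422555   45.        ]
 [634.92535431  50.4106913   45.        ]]
A mid/end dots [(np.float64(1.1), np.float64(44.4)), (np.float64(36.1), np.float64(44.4))] C dot (np.float64(0.2), np.float64(-45.4))
A end (np.float64(60.7), np.float64(44.3), 'ang rel pad') C end (np.float64(61.0), np.float64(-45.5), 'ang rel pad')
```

The bottom pair and slat B are intact. Only D moved, to about pad (32,-34), turned 2.7°. I'll re-grasp it and put it back.

```bash
python3 - <<'E'
from h import *
go(624,-27.8,110,-2.2)
E
```

```text
j6 -0.12 end j6 either -0.17
turn [ 0.    0.   -0.34] shift [-1.63  5.98  3.13]
```

```bash
python3 -m crank '[[[0,0,0,0,0,-0.34,55],[-0.27,0.997,0,0,0,0,55],[-0.27,0.997,0.2,0,0,0,55],[-0.27,0.997,0.6,0,0,0,55],[-0.27,0.997,0.8,0,0,0,55],[-0.27,0.997,0.8,0,0,0,55],[-0.28,0.995,0.73,0,0,0,55],[0,0,0,0,0,0,55]]]' 40
python3 - <<'E'
from h import *
c=cam('wrist'); im=capture('wrist'); cv2.imwrite('pics/w17.png',im)
h=cv2.cvtColor(im,cv2.COLOR_BGR2HSV); m=cv2.inRange(h,(30,5,60),(120,60,255))
for k in cv2.findContours(m,cv2.RETR_EXTERNAL,cv2.CHAIN_APPROX_NONE)[0]:
    if 400<cv2.contourArea(k)<6000: u=np.array(cv2.minAreaRect(k)[0]); print(u.round(1),cv2.contourArea(k),onplane(c,[u],59)[0].round(1))
E
```

```text
time_s: 47.05
eef_pos: [624.3, -28.4, 106.1]
ee_rot: [-0.002, 0.721, 0.693, -0.001]
force: [0.4, -0.1, -0.1]
grip_width: 0.645
grip_force: 0.0
[282.  298.5] 837.0 [620.5 -64.8  59. ]
[233.  246.5] 833.0 [593.7 -30.1  59. ]
[282.  242.5] 976.0 [621.9 -28.8  59. ]
[147.5 241. ] 977.5 [545.1 -24.9  59. ]
[282. 180.] 1145.5 [623.4   7.5  59. ]
[143.5 179. ] 1153.0 [548.4  11.   59. ]
[139.3 110.3] 1368.5 [551.7  46.6  59. ]
[300.   95.5] 1221.5 [634.2  50.5  59. ]
[233.8  92.3] 1229.5 [600.8  53.4  59. ]
```

View pics/w17.png

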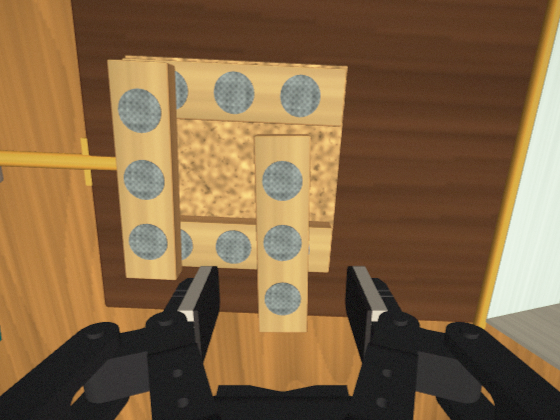

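D is centred between the fingers and level, so I'll descend and grip it.

```bash
python3 -m crank '[[[0,0,0.7,0,0,0,55],[0,0,0.7,0,0,0,55],[0,0,0.5,0,0,0,55],[0,0,0.38,0,0,0,55],[0,0,0,0,0,0,55],[0,0,0,0,0,0,45],[0,0,0,0,0,0,35],[0,0,0,0,0,0,20]]]' 40
python3 -m crank '[[[0,0,0,0,0,0,20],[0,0,0,0,0,0,20],[0,0,0,0,0,0,20],[0,0,-0.3,0,0,0,20],[0,0,-0.6,0,0,0,20],[0,0,-0.6,0,0,0,20],[0,0,0,0,0,0,20],[0,0,0,0,0,0,20]]]' 60
python3 - <<'E'
from h import *
c=cam('wrist'); im=capture('wrist'); cv2.imwrite('pics/w18.png',im)
h=cv2.cvtColor(im,cv2.COLOR_BGR2HSV); m=cv2.inRange(h,(30,5,60),(120,60,255))
for k in cv2.findContours(m,cv2.RETR_EXTERNAL,cv2.CHAIN_APPROX_NONE)[0]:
    u=np.array(cv2.minAreaRect(k)[0])
    if 400<cv2.contourArea(k)<6000 and 260<u[0]<305: print(u.round(1),cv2.contourArea(k),inhand([u]))
go(640,5.5,85,-4.9)
E
```

```text
time_s: 47.9
eef_pos: [624.0, -27.7, 54.2]
ee_rot: [0.001, 0.721, 0.693, 0.0]
force: [-0.9, 0.4, 2.4]
grip_width: 0.334
grip_force: 39.5
time_s: 48.7
eef_pos: [623.6, -27.6, 91.1]
ee_rot: [0.0, 0.721, 0.693, 0.0]
force: [0.5, 0.3, -0.3]
grip_width: 0.319
grip_force: 59.2
[282.  357.5] 1380.0 [[-31.5  -2.2]]
[282. 288.] 1693.0 [[ 2.5 -2.2]]
[282.  207.5] 2090.0 [[36.9 -2.2]]
[302.  96.] 1430.5 [[77.5  4.8]]
j6 -0.19 end j6 either -0.15
turn [-0.   -0.    0.34] shift [1.37 0.55 0.22]
```

```bash
python3 -m crank '[[[0,0,0,0,0,0.34,20],[0.35,0.14,0,0,0,0,20],[0.35,0.14,0,0,0,0,20],[0.36,0.14,0,0,0,0,20],[0.36,0.13,0,0,0,0,20],[0,0,0,0,0,0,20],[0,0,0,0,0,0,20],[0,0,0,0,0,0,20]]]' 60
python3 - <<'E'
from h import *
go(640,6.7,54.2,-4.9)
E
```

```text
time_s: 49.55
eef_pos: [640.2, 6.3, 90.5]
ee_rot: [-0.0, 0.737, 0.676, -0.0]
force: [-1.1, -0.2, -0.5]
grip_width: 0.324
grip_force: 59.2
j6 -0.09 end j6 either -0.09
turn [-0.    0.   -0.01] shift [ 0.01 -0.01  1.45]
```

```bash
python3 -m crank '[[[0,0,0.4,0,0,0,20],[0,0,0.4,0,0,0,20],[0,0,0.3,0,0,0,20],[0,0,0.2,0,0,0,20],[0,0,0.08,0,0,0,20],[0,0,0.04,0,0,0,20],[0,0,0,0,0,0,20],[0,0,0,0,0,0,20]]]'
python3 -c "
from h import *
s=sense(); print(s['force'],s['eef_pos'])"
```

```text
time_s: 50.35
eef_pos: [640.4, 6.6, 55.4]
ee_rot: [0.0, 0.737, 0.676, 0.0]
force: [-0.4, -0.3, -0.5]
grip_width: 0.323
grip_force: 59.2
[-0.39837257 -0.30174163 -0.51489785] [640.41235949   6.56076958  55.40993544]
```

```bash
python3 -m crank '[[[0,0,0.03,0,0,0,20],[0,0,0.02,0,0,0,20],[0,0,0,0,0,0,20],[0,0,0,0,0,0,20],[0,0,0,0,0,0,20],[0,0,0,0,0,0,20],[0,0,0,0,0,0,20],[0,0,0,0,0,0,20]]]'
```

```text
time_s: 51.15
eef_pos: [640.4, 6.6, 54.3]
ee_rot: [0.0, 0.737, 0.676, 0.0]
force: [-2.5, 1.1, 5.4]
grip_width: 0.321
grip_force: 59.9
```

Contact at 54.3 mm, as predicted. I'll release it, retreat and check the stack.

```bash
python3 -m crank '[[[0,0,0,0,0,0,25],[0,0,0,0,0,0,30],[0,0,0,0,0,0,35],[0,0,0,0,0,0,45],[0,0,0,0,0,0,45],[0,0,-0.3,0,0,0,45],[0,0,-1,0,0,0,45],[0,0,-1,0,0,0,45]]]'
python3 -m crank '[[[0,-1,-1,0,0,0,85],[0,-1,-1,0,0,0,85],[0,-1,-0.8,0,0,0,85],[0,-1,0,0,0,0,85],[0,0,0,0,0,0,85],[0,0,0,0,0,0,85],[0,0,0,0,0,0,85],[0,0,0,0,0,0,85]]]'
python3 - <<'E'
from h import *
c=cam('wrist'); im=capture('wrist'); cv2.imwrite('pics/w19.png',im)
h=cv2.cvtColor(im,cv2.COLOR_BGR2HSV); m=cv2.inRange(h,(30,5,60),(120,60,255))
for k in cv2.findContours(m,cv2.RETR_EXTERNAL,cv2.CHAIN_APPROX_NONE)[0]:
    u=np.array(cv2.minAreaRect(k)[0])
    if 250<cv2.contourArea(k)<900: print(u.round(1),cv2.contourArea(k),[meas(c,[u],z)[2:4] for z in (59,45)])
E
```

```text
time_s: 51.95
eef_pos: [640.1, 6.6, 112.3]
ee_rot: [-0.0, 0.737, 0.676, -0.0]
force: [0.8, -0.3, -0.1]
grip_width: 0.528
grip_force: 0.0
time_s: 52.75
eef_pos: [541.1, 15.1, 181.0]
ee_rot: [-0.0, 0.737, 0.676, -0.0]
force: [-0.3, -0.0, 0.0]
grip_width: 0.996
grip_force: 0.0
[349. 254.] 413.0 [(np.float64(-2.5), np.float64(-38.9)), (np.float64(0.4), np.float64(-44.9))]
[293.5 253.5] 459.5 [(np.float64(-47.2), np.float64(-38.4)), (np.float64(-46.7), np.float64(-44.4))]
[405.8 250.8] 466.5 [(np.float64(43.0), np.float64(-36.1)), (np.float64(48.3), np.float64(-42.0))]
[295. 211.] 522.0 [(np.float64(-46.3), np.float64(-2.7)), (np.float64(-45.8), np.float64(-6.8))]
[410.8 207.8] 526.5 [(np.float64(43.3), np.float64(-0.2)), (np.float64(48.6), np.float64(-4.2))]
[295.5 164.5] 584.0 [(np.float64(-46.3), np.float64(33.5)), (np.float64(-45.8), np.float64(31.3))]
[415.7 161.2] 602.0 [(np.float64(43.2), np.float64(35.8)), (np.float64(48.5), np.float64(33.8))]
[354.8 147.3] 550.5 [(np.float64(-2.8), np.float64(46.2)), (np.float64(0.0), np.float64(44.6))]
```

View pics/w19.png

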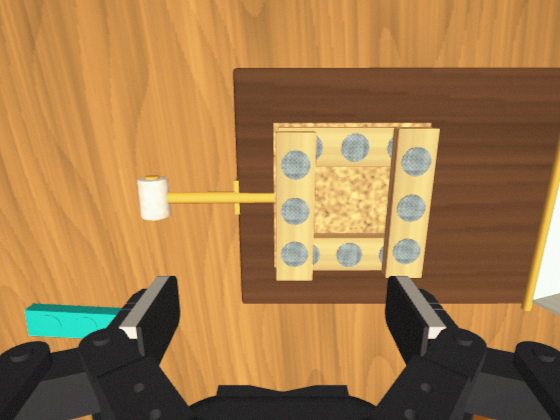

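The stack is sound: pairs at pad x of about ±45 and y of about ±45, all square. I've now viewed 16 pictures, two more than the 14 allowed, so from here I'll check with numbers only. Next I'll pinch the treadle.

```bash
python3 -m crank '[[[0,-1,0,0,0,0,60],[0,-1,0,0,0,0,60],[0,-1,0,0,0,0,60],[0,-1,0,0,0,0,60],[0,0,0,0,0,-0.94,60],[0,0,0,0,0,-0.94,60],[0,0,0,0,0,-0.94,60],[0,0,0,0,0,-0.94,60]]]' 40 >/dev/null
python3 -m crank '[[[0,0,0,0,0,-0.94,60],[0,0,0,0,0,-0.94,60],[0,0,0,0,0,-0.94,60],[0,0,0,0,0,-0.94,60],[0,0,0,0,0,-0.94,60],[0,0,0,0,0,-0.94,60],[0,0,0,0,0,-0.94,60],[0,0,0,0,0,-0.91,60]]]'
python3 - <<'E'
from h import *
go(428.9,23.3,5,85.1)
c=cam('wrist'); im=capture('wrist'); cv2.imwrite('pics/w20.png',im)
h=cv2.cvtColor(im,cv2.COLOR_BGR2HSV); m=cv2.inRange(h,(0,0,150),(180,60,255))
for k in cv2.findContours(m,cv2.RETR_EXTERNAL,cv2.CHAIN_APPROX_NONE)[0]:
    if cv2.contourArea(k)>250: x,y,w,hh=cv2.boundingRect(k); print(x,y,w,hh,onplane(c,[(x+w/2,y+hh/2)],23.5))
E
```

```text
time_s: 54.4
eef_pos: [441.3, 23.7, 181.2]
ee_rot: [-0.0, 0.04, 0.999, 0.0]
force: [-1.4, 1.0, -0.4]
grip_width: 0.707
grip_force: 0.0
j6 -1.7 end j6 either -1.7
turn [ 0.   -0.    0.03] shift [ 0.49 -0.06  7.05]
317 354 23 20 [[618.64812732  56.25753235  23.5       ]]
221 354 23 19 [[610.12137769 -40.76902809  23.5       ]]
307 319 25 22 [[577.85372471  49.17096675  23.5       ]]
265 319 25 22 [[574.50230094   8.07084993  23.5       ]]
224 319 25 21 [[570.6646127  -31.97983601  23.5       ]]
261 173 40 24 [[430.06079977  23.39758329  23.5       ]]
```

```bash
python3 -m crank '[[[0.24,-0.03,0.5,0,0,0.03,60],[0.23,-0.03,0.9,0,0,0,60],[0,0,0.9,0,0,0,60],[0,0,0.9,0,0,0,60],[0,0,0.9,0,0,0,60],[0,0,0.9,0,0,0,60],[0,0,0.8,0,0,0,60],[0,0,0.7,0,0,0,60]]]' 20 >/dev/null
python3 -m crank '[[[0,0,0.5,0,0,0,60],[0,0,0,0,0,0,60],[0,0,0,0,0,0,60],[0,0,0,0,0,0,50],[0,0,0,0,0,0,40],[0,0,0,0,0,0,20],[0,0,0,0,0,0,20],[0,0,0,0,0,0,20]]]'
python3 -m crank '[[[0,0,0,0,0,0,15],[0,0,0,0,0,0,15],[0,0,0,0,0,0,15],[0,0,0,0,0,0,15],[0,0,0,0,0,0,15],[0,0,0,0,0,0,15],[0,0,0,0,0,0,15],[0,0,0,0,0,0,15]]]' 80
```

```text
time_s: 56.05
eef_pos: [429.5, 23.2, 6.9]
ee_rot: [0.001, 0.045, 0.999, -0.0]
force: [-0.5, 0.6, 6.6]
grip_width: 0.394
grip_force: 25.0
time_s: 56.85
eef_pos: [429.5, 23.2, 7.0]
ee_rot: [0.001, 0.045, 0.999, -0.0]
force: [-1.5, -0.6, 8.5]
grip_width: 0.383
grip_force: 78.7
```

```bash
for i in 1 2 3 4; do python3 -m crank '[[[-0.001,0,-0.016,0,0,0,15],[-0.001,0,-0.016,0,0,0,15],[-0.001,0,-0.016,0,0,0,15],[-0.001,0,-0.016,0,0,0,15],[-0.001,0,-0.016,0,0,0,15],[-0.001,0,-0.016,0,0,0,15],[-0.001,0,-0.016,0,0,0,15],[-0.001,0,-0.016,0,0,0,15]]]' | grep -v ee_rot|tr '\n' ' '; echo; done
```

```text
time_s: 57.65 eef_pos: [429.4, 23.2, 8.9] force: [9.4, -0.7, -17.4] grip_width: 0.386 grip_force: 80.7 
time_s: 58.45 eef_pos: [429.6, 23.2, 12.0] force: [9.5, -1.8, -18.8] grip_width: 0.383 grip_force: 80.9 
time_s: 59.25 eef_pos: [429.8, 23.2, 15.3] force: [9.0, -1.8, -16.4] grip_width: 0.382 grip_force: 80.9 
time_s: 60.05 eef_pos: [430.2, 23.2, 18.5] force: [9.4, -0.9, -16.3] grip_width: 0.385 grip_force: 80.7
```

```bash
for i in 1 2 3 4; do python3 -m crank '[[[-0.003,0,-0.016,0,0,0,15],[-0.003,0,-0.016,0,0,0,15],[-0.003,0,-0.016,0,0,0,15],[-0.003,0,-0.016,0,0,0,15],[-0.003,0,-0.016,0,0,0,15],[-0.003,0,-0.016,0,0,0,15],[-0.003,0,-0.016,0,0,0,15],[-0.003,0,-0.016,0,0,0,15]]]' | grep -v ee_rot|tr '\n' ' '; echo; done
```

```text
time_s: 60.85 eef_pos: [430.6, 23.2, 21.7] force: [8.5, -1.4, -14.6] grip_width: 0.382 grip_force: 80.7 
time_s: 61.65 eef_pos: [431.1, 23.1, 24.9] force: [7.6, -0.6, -15.3] grip_width: 0.382 grip_force: 80.6 
time_s: 62.45 eef_pos: [431.7, 23.1, 28.1] force: [7.5, -1.9, -13.5] grip_width: 0.38 grip_force: 80.6 
time_s: 63.25 eef_pos: [432.4, 23.0, 31.3] force: [9.0, -0.9, -15.7] grip_width: 0.38 grip_force: 80.6
```

```bash
for i in 1 2 3 4 5 6; do python3 -m crank '[[[-0.0025,0,-0.008,0,0,0,15],[-0.0025,0,-0.008,0,0,0,15],[-0.0025,0,-0.008,0,0,0,15],[-0.0025,0,-0.008,0,0,0,15],[-0.0025,0,-0.008,0,0,0,15],[-0.0025,0,-0.008,0,0,0,15],[-0.0025,0,-0.008,0,0,0,15],[-0.0025,0,-0.008,0,0,0,15]]]' | grep -v ee_rot|tr '\n' ' '; echo; done
```

```text
time_s: 64.05 eef_pos: [432.8, 23.0, 32.8] force: [7.1, -1.4, -14.2] grip_width: 0.383 grip_force: 80.7 
time_s: 64.85 eef_pos: [433.3, 22.9, 34.6] force: [7.3, -1.0, -11.2] grip_width: 0.382 grip_force: 80.8 
time_s: 65.65 eef_pos: [433.7, 22.9, 36.1] force: [7.3, -1.0, -13.0] grip_width: 0.38 grip_force: 80.6 
time_s: 66.45 eef_pos: [434.1, 22.8, 37.6] force: [9.0, -1.8, -14.4] grip_width: 0.384 grip_force: 80.5 
time_s: 67.25 eef_pos: [434.7, 22.8, 39.3] force: [5.7, -0.2, -9.3] grip_width: 0.381 grip_force: 80.7 
time_s: 68.05 eef_pos: [435.2, 22.8, 41.0] force: [6.5, -2.0, -11.3] grip_width: 0.38 grip_force: 80.7
```

```bash
for i in 1 2 3 4; do python3 -m crank '[[[-0.003,0,-0.006,0,0,0,15],[-0.003,0,-0.006,0,0,0,15],[-0.003,0,-0.006,0,0,0,15],[-0.003,0,-0.006,0,0,0,15],[-0.003,0,-0.006,0,0,0,15],[-0.003,0,-0.006,0,0,0,15],[-0.003,0,-0.006,0,0,0,15],[-0.003,0,-0.006,0,0,0,15]]]' | grep -v ee_rot|tr '\n' ' '; echo; done
```

```text
time_s: 68.85 eef_pos: [435.6, 22.7, 42.1] force: [5.3, -1.2, -12.0] grip_width: 0.383 grip_force: 80.7 
time_s: 69.65 eef_pos: [436.1, 22.7, 43.5] force: [4.6, -1.8, -11.6] grip_width: 0.384 grip_force: 80.5 
time_s: 70.45 eef_pos: [436.7, 22.7, 44.9] force: [2.6, -3.1, -11.6] grip_width: 0.386 grip_force: 80.4 
time_s: 71.25 eef_pos: [437.2, 22.6, 46.1] force: [-2.6, -2.5, -9.7] grip_width: 0.382 grip_force: 80.4
```

```bash
for i in 1 2; do python3 -m crank '[[[-0.001,0,-0.006,0,0,0,15],[-0.001,0,-0.006,0,0,0,15],[-0.001,0,-0.006,0,0,0,15],[-0.001,0,-0.006,0,0,0,15],[-0.001,0,-0.006,0,0,0,15],[-0.001,0,-0.006,0,0,0,15],[-0.001,0,-0.006,0,0,0,15],[-0.001,0,-0.006,0,0,0,15]]]' | grep -v ee_rot|tr '\n' ' '; echo; done
python3 - <<'E'
from h import *
S,D=cam("scene"),cam("side"); s=capture("scene"); d=capture("side"); cv2.imwrite("pics/scene9.png",s); cv2.imwrite("pics/side9.png",d)
s0=cv2.imread("pics/scene0.png"); d0=cv2.imread("pics/side0.png")
# compare cover region with the initial shut pictures (rear part, clear of the arm)
for a,b,r in ((s,s0,(225,285,255,360)),(d,d0,(130,215,300,375))):
    y0,y1,x0,x1=r; e=cv2.absdiff(a,b)[y0:y1,x0:x1].max(2); print((e>40).mean(), e.mean())
    sh,resp=cv2.phaseCorrelate(np.float32(cv2.cvtColor(a[y0:y1,x0:x1],6)),np.float32(cv2.cvtColor(b[y0:y1,x0:x1],6))); print(np.round(sh,2),round(resp,2))
E
```

```text
time_s: 72.05 eef_pos: [438.2, 22.5, 47.7] force: [-2.8, -1.6, -5.6] grip_width: 0.384 grip_force: 80.6 
time_s: 72.85 eef_pos: [438.3, 22.5, 48.4] force: [5.7, -1.7, -19.8] grip_width: 0.381 grip_force: 81.0 
0.0 2.416190476190476
[-0.11 -0.05] 0.92
0.0 4.66556862745098
[ 0.5  -0.05] 0.96
```

The lift force rose to 20 N at the stop, and the cover matches its shut picture. I'll add one small nudge, then release and compare again.

```bash
python3 -m crank '[[[0,0,-0.006,0,0,0,15],[0,0,-0.006,0,0,0,15],[0,0,-0.006,0,0,0,15],[0,0,-0.006,0,0,0,15],[0,0,-0.006,0,0,0,15],[0,0,0,0,0,0,15],[0,0,0,0,0,0,15],[0,0,0,0,0,0,15]]]'
python3 -m crank '[[[0,0,0.04,0,0,0,15],[0,0,0,0,0,0,40],[0,0,0,0,0,0,60],[0,0,0,0,0,0,75],[0,0,0,0,0,0,75],[0,0,0,0,0,0,75],[0.3,0,-0.5,0,0,0,75],[0.3,0,-1,0,0,0,75]]]' 40 
python3 -m crank '[[[0.3,0,-1,0,0,0,85],[0,1,-1,0,0,0,85],[0,1,-1,0,0,0,85],[0,1,-1,0,0,0,85],[0,1,0,0,0,0,85],[0,1,0,0,0,0,85],[0,1,0,0,0,0,85],[0,1,0,0,0,0,85]]]' >/dev/null
python3 -m crank '[[[0,1,0,0,0,0,85],[0,1,0,0,0,0,85],[0,1,0,0,0,0,85],[0,1,0,0,0,0,85],[0,1,0,0,0,0,85],[0,0,0,0,0,0,85],[0,0,0,0,0,0,85],[0,0,0,0,0,0,85]]]'
python3 - <<'E'
from h import *
for n,r,t,ov in (("scene",(183,285,250,355),(180,196,275,293),None),("side",(130,235,235,375),(196,216,226,246),None)):
    a=capture(n); cv2.imwrite(f"pics/{n}10.png",a); b=cv2.imread(f"pics/{n}0.png")
    y0,y1,x0,x1=r; e=cv2.absdiff(a,b)[y0:y1,x0:x1].max(2); ys,xs=np.where(e>40); print(n,(e>40).mean(), (xs.min()+x0,xs.max()+x0,ys.min()+y0,ys.max()+y0) if len(xs) else '')
    y0,y1,x0,x1=t
    def cen(i):
        m=cv2.inRange(cv2.cvtColor(i,40),(0,0,130),(180,60,255))[y0:y1,x0:x1]; q=cv2.moments(m,True); return q['m10']/q['m00']+x0,q['m01']/q['m00']+y0
    print(cen(a),cen(b))
    if n=="side": print(len(slats(a,cam(n))))
    g=lambda i: np.float32(cv2.cvtColor(i,6)); 
    for (y0,y1,x0,x1) in ((183,205,250,325),) if n=="scene" else ((155,235,238,285),):
        print('front shift',cv2.phaseCorrelate(g(a[y0:y1,x0:x1]),g(b[y0:y1,x0:x1])))
E
```

```text
time_s: 73.75
eef_pos: [438.3, 22.5, 48.5]
ee_rot: [0.0, 0.045, 0.999, 0.0]
force: [8.9, -1.9, -28.7]
grip_width: 0.38
grip_force: 82.0
time_s: 74.55
eef_pos: [422.1, 24.0, 85.4]
ee_rot: [-0.002, 0.045, 0.999, 0.0]
force: [0.2, 0.7, 0.4]
grip_width: 0.88
grip_force: 0.0
time_s: 76.15
eef_pos: [442.7, 322.7, 186.0]
ee_rot: [-0.0, 0.045, 0.999, -0.0]
force: [-0.3, -0.6, 0.0]
grip_width: 0.993
grip_force: 0.0
scene 0.0017740429505135387 (np.int64(329), np.int64(354), np.int64(183), np.int64(201))
(284.2421052631579, 190.31578947368422) (284.1875, 190.40625)
front shift ((0.5752862775051781, 0.002102056761255966), 0.9784711273511251)
side 0.009795918367346938 (np.int64(235), np.int64(258), np.int64(148), np.int64(161))
(235.21951219512195, 203.609756097561) (235.3, 203.625)
3
front shift ((0.02380328115224728, 0.02931236283779981), 0.9518388296167056)
```

The treadle is back at its start pixel, and the cover matches the shut picture in both views. The remaining differences are only where slats were taken from the table. Handing in.

```bash
python3 -c "
from rig import *
print(finish_job())"
```

```text
the job is handed in; nothing more can be done
None
```

The four oak slats are stacked log-cabin style on the pad and the cover is shut over them, handed in at about 76 s; one slat knocked aside mid-run was put back, and I viewed 16 pictures where the limit was 14.

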